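# Hang the dispensing caddy, prove it with a tug, then load its two bottles

## Task

Hang the blue two-cell caddy by its hooks on the upper bar of the sliding hanger and, while still holding it, tug it gently down until the hanger's red pointer stands in the middle of the green band, and only then let go. After that stand the two dropper bottles upright in the caddy, one in each cell, letting each go only just above the cell's floor. Do not tip the bottles over, do not pull the hanger down past the green band, and leave everything else standing where it is.

Things in the scene. Friction and masses are not known exactly. Their poses are not given: they have to be found in the camera images.
- stand: Fixed stand at the back of the table: grey base 100 x 200 x 12 mm, two steel guide rods with a yoke 39 to 65 mm behind the bar, 243 mm high; at its left (+y) end a white scale strip 215 mm high with a green band. Origin on the table straight below the bar; z up, y along the bar; the caddy hangs on its -x side, towards the robot.
- bar_mid (a point): Middle of the hanger's upper bar: steel, 12 mm diameter, along y, 155 mm free between two cheek plates (outer faces 165 mm apart), 200 mm high less the hanger's slide. Axes as the stand's. An equal bar 66 mm straight below is the rest for the caddy's feet. Behind the bar (+x) 36 mm are free for the caddy's lips, then comes a back plate.
- hanger (a joint): How far the hanger has slid down, m: 0 top, 0.045 bottom stop. No spring: stiff friction (about 13 N in all) holds it wherever it is left; caddy and bottles do not move it, a further pull of about 8 N does. The red pointer beside the bar is in the green band from 0.015 to 0.035 (middle 0.025). Starts above the band.
- caddy_grip (a point): Centre of the caddy's upright white grip plate, 86 mm above its underside: 40 mm long (x), 10 mm thick (y), top at 102 mm. z up, +x towards the hooks, y across the cells. Blue caddy, 0.2 to 0.4 kg; cell box below the grip 54 mm (x) by 118 mm (y), rim 54 mm above the underside. Once let go on the bar it leans about 5 degrees back against the lower bar.
- hook_seat (a point): Fixed in the caddy: where the bar's axis is to lie when hung level: 51 mm (x) from the grip's centre, 12 mm lower. Two hooks open below, 12 mm wide, at y +-53 mm: tab 6 to 10 mm above this point, lip behind it down to 16 mm below, 6 mm (top) to 13 mm (foot) away. Two feet 54 to 70 mm below reach to 8.5 mm in front: aim within 2 mm in x, square and level.
- cell_left (a point): Centre of the floor of the caddy's +y cell: 46 mm (x) by 52 mm (y), walls 50 mm high above the floor. Axes as the caddy's.
- cell_right (a point): Centre of the floor of the caddy's -y cell, same size.
- bottle_a_mid (a point): Centre, half-way up, of a standing amber glass dropper bottle, 102 mm high, 0.05 to 0.1 kg, z along its axis. Above its underside: body 34 mm wide up to about 65 mm, collar 24 mm wide at 62 to 77 mm, black bulb 13 mm wide from 77 mm to the top. Can be held from above by bulb or collar.
- bottle_b_mid (a point): The same of the other, identical dropper bottle.
- packet_red: Low bystander, leave alone: brown packet with red string, 82 x 107 x 46 mm, origin under its centre.
- lotion: Tall bystander, leave alone: pale blue bottle with a white cap, 59 mm diameter, 196 mm high, origin under its centre.
- gel_bottle: Tall bystander, leave alone: pump bottle of pink gel, 57 x 62 x 176 mm, origin under its centre.
Things that resemble listed ones, but are neither listed nor needed, are in the scene too. Leave any purple or yellow look-alike of the part that bears bottle_b_mid alone.

How it is judged:
On the way, in this order (a step that is already met when the one before it is completed fails the run):
1. the caddy hangs on the bar and, still held by the fingers, has been tugged down until the pointer stands in the green band (x of caddy_grip in the frame of bar_mid between -0.063 and -0.04 m and y of caddy_grip in the frame of bar_mid between -0.02 and 0.02 m and z of caddy_grip in the frame of bar_mid between -0.003 and 0.017 m and angle between caddy_grip's own z axis and vertical below 0.15 rad and angle between the y axis of caddy_grip and the y axis of bar_mid, either way round below 0.12 rad and value of joint hanger between 0.014 and 0.036 m and contact force between the fingers and caddy above 1 N), for 0.1 s.
2. the fingers have let go and the caddy stays hanging, pointer in the green band (x of caddy_grip in the frame of bar_mid between -0.063 and -0.04 m and y of caddy_grip in the frame of bar_mid between -0.02 and 0.02 m and z of caddy_grip in the frame of bar_mid between -0.003 and 0.017 m and angle between caddy_grip's own z axis and vertical below 0.15 rad and angle between the y axis of caddy_grip and the y axis of bar_mid, either way round below 0.12 rad and value of joint hanger between 0.014 and 0.036 m and contact force between the fingers and caddy below 0.1 N), for 0.2 s.
At the end, for the whole second after the job is handed in: Caddy hangs by both hooks on the upper bar, within 20 mm of its middle, tilt under 0.15 rad, square within 0.12 rad; hanger 14 to 36 mm down; one bottle on the floor of each cell, within 13 x 15 mm of its centre, leaning under 0.35 rad; all at rest and released (x of caddy_grip in the frame of bar_mid between -0.063 and -0.04 m and y of caddy_grip in the frame of bar_mid between -0.02 and 0.02 m and z of caddy_grip in the frame of bar_mid between -0.003 and 0.017 m and angle between caddy_grip's own z axis and vertical below 0.15 rad and angle between the y axis of caddy_grip and the y axis of bar_mid, either way round below 0.12 rad and value of joint hanger between 0.014 and 0.036 m and linear speed of caddy below 0.02 m/s and ((x of bottle_a_mid in the frame of cell_left between -0.013 and 0.013 m and y of bottle_a_mid in the frame of cell_left between -0.015 and 0.015 m and z of bottle_a_mid in the frame of cell_left between 0.044 and 0.056 m and angle between each of bottle_a_mid, bottle_b_mid's own z axis and vertical below 0.35 rad and linear speed of each of bottle_a, bottle_b below 0.02 m/s and x of bottle_b_mid in the frame of cell_right between -0.013 and 0.013 m and y of bottle_b_mid in the frame of cell_right between -0.015 and 0.015 m and z of bottle_b_mid in the frame of cell_right between 0.044 and 0.056 m) or (x of bottle_a_mid in the frame of cell_right between -0.013 and 0.013 m and y of bottle_a_mid in the frame of cell_right between -0.015 and 0.015 m and z of bottle_a_mid in the frame of cell_right between 0.044 and 0.056 m and angle between each of bottle_a_mid, bottle_b_mid's own z axis and vertical below 0.35 rad and linear speed of each of bottle_a, bottle_b below 0.02 m/s and x of bottle_b_mid in the frame of cell_left between -0.013 and 0.013 m and y of bottle_b_mid in the frame of cell_left between -0.015 and 0.015 m and z of bottle_b_mid in the frame of cell_left between 0.044 and 0.056 m))); the robot touches nothing.
It fails at once if the caddy was let go on the bar before the tug had brought the pointer to the green band (x of caddy_grip in the frame of bar_mid between -0.063 and -0.04 m and y of caddy_grip in the frame of bar_mid between -0.02 and 0.02 m and z of caddy_grip in the frame of bar_mid between -0.003 and 0.017 m and angle between caddy_grip's own z axis and vertical below 0.15 rad and angle between the y axis of caddy_grip and the y axis of bar_mid, either way round below 0.12 rad and value of joint hanger below 0.013 m and contact force between the fingers and caddy below 0.05 N).
It fails at once if the hanger was pulled down past the green band (value of joint hanger above 0.039 m).
It fails at once if a bottle was tipped over (angle between any of bottle_a_mid, bottle_b_mid's own z axis and vertical above 0.7 rad).
It fails at once if a bottle was dropped from a height (falling free faster than 0.75 m/s) ((contact force between the fingers and bottle_a below 0.05 N and linear speed of bottle_a above 0.75 m/s) or (contact force between the fingers and bottle_b below 0.05 N and linear speed of bottle_b above 0.75 m/s)).
It fails at once if the packet, the lotion or the hand gel was shifted by more than 25 mm or tipped (distance of any of packet_red, lotion, gel_bottle from where it was at the start of the episode above 0.025 m or angle between any of packet_red, lotion, gel_bottle's own z axis and vertical above 0.4 rad).
It also fails if it takes over 72 s, if anything falls off the work surface, if the arm or the gripper's body presses on something with over 40 N, if the wrist force passes 120 N, or if a joint passes its speed limit or range.

## Robot

A 6-joint arm with a two-finger parallel gripper is mounted at the origin on the work surface; the furniture and walls round the work are solid. World frame = base frame: x ahead of the robot, y to its left, z up, the work surface at z = 0. Lengths are in m, angles in rad, forces in N, time in s.
With the tool pointing down it reaches from about 0.4 to 0.825 m from the base axis. Payload 7 kg.
Tool frame: the origin (TCP) lies at the very end of the fingers, on their centre line; the grasp point (between the pads) lies 19 mm behind it (tcp_to_grasp is the distance from the TCP to the grasp point, in m); x points along the fingers, z is the direction in which the jaws open and shut, and the axes are right-handed (so a half turn about x gives the same grasp; the last joint's range is limited). The gripper opens to 88 mm and grips with 3 to 60 N. Pads are 19 mm wide; open, the fingers measure 130 mm over their backs; the gripper's body (78 mm by 193 mm) begins 47 mm behind the grasp point.
Start: joints at [-0.921, 0.359, 0.012, 0, -1.224, -0.288], TCP at [0.239, -0.631, 0.227] pointing down, gripper open.
Joint ranges: [-3.07, 3.07], [-1.43, 2.12], [-1.02, 1.25], [-3.03, 1.67], [-3.05, -0], [-3.03, 3.03]. Speed limits (rad/s): [2.39, 2.39, 3.01, 3.14, 3.14, 3.14].

## Interface

Orientations are given as [roll, pitch, yaw] about the fixed x, y, z axes, in that order (R = Rz(yaw) Ry(pitch) Rx(roll)).
In Python, from station import get_state, grab_frame, job_done, tcp_to_grasp gives the robot as it stands. The module is installed in compiled form; this text tells all that it offers.
- The arm moves only by the shell command python3 -m crank 'ROWS' [FORCE]. ROWS is JSON, a list of rows, each a list of 7 numbers: the shift along the tool's x, y, z in m, then the turn, a rotation vector about the tool's x, y, z in rad, then the opening, from 0 (shut) to 1 (fully open). In form: [[x, y, z, wx, wy, wz, fingers], ...]. A call has 1 to 10 rows; each row is the pose to reach, as a shift and turn from the pose commanded when the call began, along the tool's axes at that moment; what a row does not reach only later rows make up. A row lasts 1/8 s, in which the tool goes at most 62.5 mm and 10.7 degrees, less where a joint would pass 70% of its speed; a pose out of reach is approached as far as the arm can. A call with a gripper value outside its range is refused whole. The fingers move at their own pace and stop on an object; FORCE is the grip in N (left out, the last holds). Time passes only in rows, so rows that repeat a pose let the fingers close. It gives the time, the measured TCP pose, the force and the opening at its end, in the units of the state.
- get_state(): the state, without advancing time (a new reading comes with each control period).
- grab_frame(name): name is "scene" or "top"; returns a dict with "pixels" (384x512x3 uint8, red, green, blue), "vfov" (degrees; the focal length in pixels is half the picture's height over the tangent of half this angle, whatever the lens; pixels are square), "cx", "cy" (the principal point, pixels), "k1" (the pictures are not rectified: a ray, as slopes to the right and down, at radius r is drawn at 1 + k1 r^2 times it, then the intrinsics apply), "extrinsics" (4x4, takes a point from world to camera coordinates). Camera axes: x right, y up, looking along -z (the intrinsics and any distortion apply to the point x, -y, -z); pixel columns grow to the right and rows downward; lengths in m; the calibration is good to about 2 mm. A picture is of the moment at which its call begins. There is no depth.
- job_done(): hands the job in, once; it reports no verdict.
The state is a dict: "t": time; "q": joint angles; "qd": joint speeds; "joint_efforts": joint torques, N m; "eef_pos": TCP position; "ee_rot": TCP orientation; "force": force on the tool from outside, world axes, zero at the start; "moment": the same for the moment, N m; "width": finger opening in m.
Only numpy, scipy, OpenCV 4.12 (cv2) and the standard library are available. Lean on these libraries where they do the work, as an engineer would, in place of code of your own. Each camera call takes 0.05 s, during which the arm holds its last target.

## Working session

There is one attempt and no reset: what is moved stays moved. The work goes in short steps, Python scripts to look and compute and a shell command to move; the robot and the scene stay as the last step left them, time stands still between calls to the robot, and variables do not carry over. Pictures are saved under pics/ and viewed, and the job is handed in when it is done.

```bash
mkdir -p pics
cat > h.py <<'E'
import numpy as np, cv2
from station import *
from scipy.spatial.transform import Rotation as R
def save(n,name,crop=None,scale=1):
    f=grab_frame(n); im=f['pixels'][:,:,::-1]
    np.savez('pics/'+name+'.npz',**{k:np.array(v) for k,v in f.items()})
    if crop: im=im[crop[1]:crop[3],crop[0]:crop[2]]
    im=cv2.resize(im,None,fx=scale,fy=scale,interpolation=cv2.INTER_CUBIC)
    cv2.imwrite('pics/'+name+'.png',im)
def crop(name,new,c,scale):
    im=np.load('pics/'+name+'.npz')['pixels'][:,:,::-1][c[1]:c[3],c[0]:c[2]]
    cv2.imwrite('pics/'+new+'.png',cv2.resize(im,None,fx=scale,fy=scale,interpolation=cv2.INTER_CUBIC))
def par(f):
    fl=192/np.tan(np.radians(float(f['vfov']))/2)
    K=np.array([[fl,0,float(f['cx'])],[0,fl,float(f['cy'])],[0,0,1]])
    return K,float(f['k1']),np.array(f['extrinsics'])
def ray(f,u,v):
    K,k1,E=par(f)
    p=cv2.undistortPointsIter(np.array([[[u,v]]],float),K,np.array([k1,0,0,0.]),None,None,(3,100,1e-10))[0,0]
    d=np.array([p[0],-p[1],-1.]); Rm=E[:3,:3]
    return -Rm.T@E[:3,3], Rm.T@d
def atz(f,u,v,z):
    o,d=ray(f,u,v); return o+d*(z-o[2])/d[2]
def proj(f,P):
    K,k1,E=par(f); c=(E[:3,:3]@np.atleast_2d(P).T).T+E[:3,3]
    x=c[:,0]/-c[:,2]; y=-c[:,1]/-c[:,2]; s=1+k1*(x*x+y*y)
    return np.c_[K[0,0]*x*s+K[0,2],K[1,1]*y*s+K[1,2]]
def load(n): return dict(np.load('pics/'+n+'.npz'))
def tri(obs):
    A=np.zeros((3,3));b=np.zeros(3)
    for f,u,v in obs:
        o,d=ray(f,u,v); d/=np.linalg.norm(d); M=np.eye(3)-np.outer(d,d); A+=M;b+=M@o
    return np.linalg.solve(A,b)
E
python3 - <<'E'
from h import *
np.set_printoptions(precision=4,suppress=True)
s=get_state(); print(s, tcp_to_grasp if not callable(tcp_to_grasp) else tcp_to_grasp())
save('scene','s0',None,1.5); save('top','t0',None,1.5)
for n in 's0','t0':
    f=load(n); print(n,par(f), ray(f,256,192))
E
```

```text
{'t': 0.0, 'q': array([-0.9209,  0.3594,  0.0111, -0.0004, -1.2241, -0.2881]), 'qd': array([-0.0012, -0.0008, -0.0019, -0.0026, -0.0005, -0.0006]), 'joint_efforts': array([ -0.0005, -58.2724,  29.3059,   6.997 ,   0.0071,  -0.0002]), 'eef_pos': array([ 0.2387, -0.6309,  0.2256]), 'ee_rot': array([0.0789, 1.5692, 2.0113]), 'force': array([-0.2299,  0.0291, -0.1246]), 'moment': array([-0.0062,  0.0185, -0.0276]), 'width': 0.08774821182221412} 0.0188
s0 (array([[459.2549,   0.    , 260.781 ],
       [  0.    , 459.2549, 190.6373],
       [  0.    ,   0.    ,   1.    ]]), -0.04996746409462663, array([[-0.793 , -0.6092, -0.0077,  0.3935],
       [ 0.4243, -0.5613,  0.7105, -0.3244],
       [-0.4372,  0.5602,  0.7036, -1.0483],
       [ 0.    ,  0.    ,  0.    ,  1.    ]])) (array([-0.0086,  0.6449,  0.9711]), array([ 0.4442, -0.5522, -0.7056]))
t0 (array([[425.8036,   0.    , 254.3491],
       [  0.    , 425.8036, 194.8673],
       [  0.    ,   0.    ,   1.    ]]), -0.09692970344216921, array([[ 0.0056, -1.    , -0.0076,  0.0227],
       [ 0.9875,  0.0043,  0.1579, -0.5236],
       [-0.1578, -0.0084,  0.9874, -1.418 ],
       [ 0.    ,  0.    ,  0.    ,  1.    ]])) (array([0.293, 0.013, 1.483]), array([ 0.1645,  0.0046, -0.9864]))
```

View pics/s0.png

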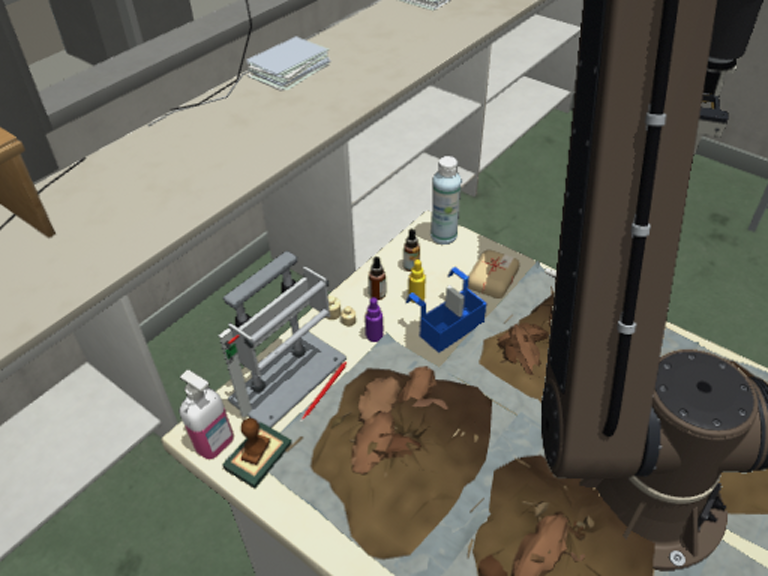

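View pics/t0.png

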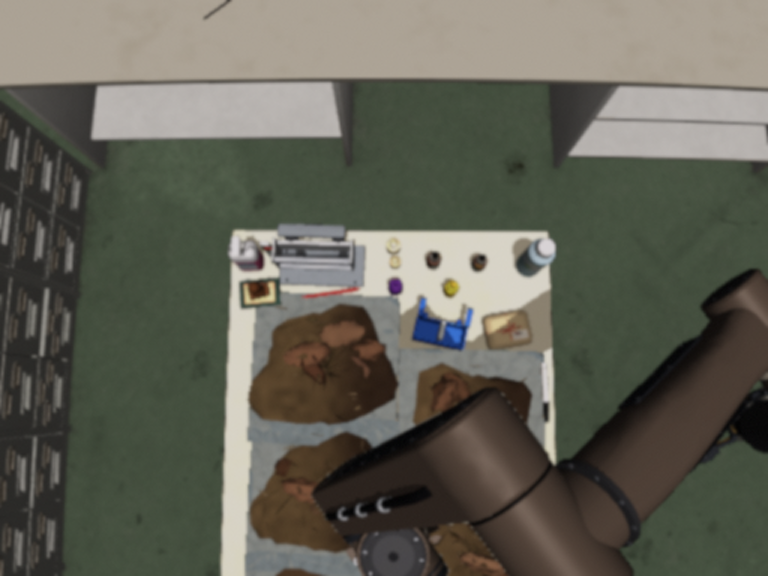

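The scene view (1.5x pixels) shows the stand at about (280,340), the caddy at (450,315), and amber bottles at (377,280) and (411,250). The look-alikes are purple at (374,320) and yellow at (417,282). I'll crop closer.

Run:
```python
from h import *
crop('s0','s0c',(225,140,365,250),5.6)
crop('s0','s0h',(110,150,250,290),4.2)
crop('t0','t0c',(230,145,380,245),5.2)
crop('t0','t0h',(145,140,255,210),7)
```

```text
(no output)
```

View pics/s0c.png

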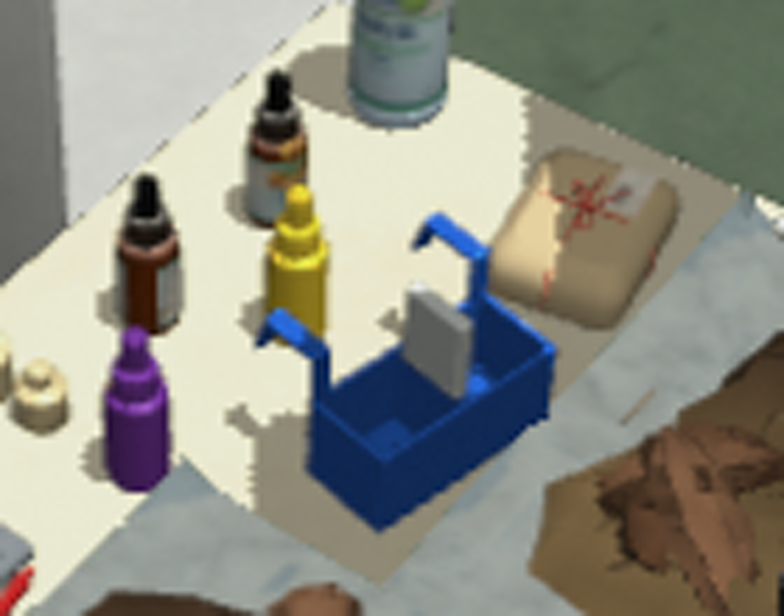

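View pics/s0h.png

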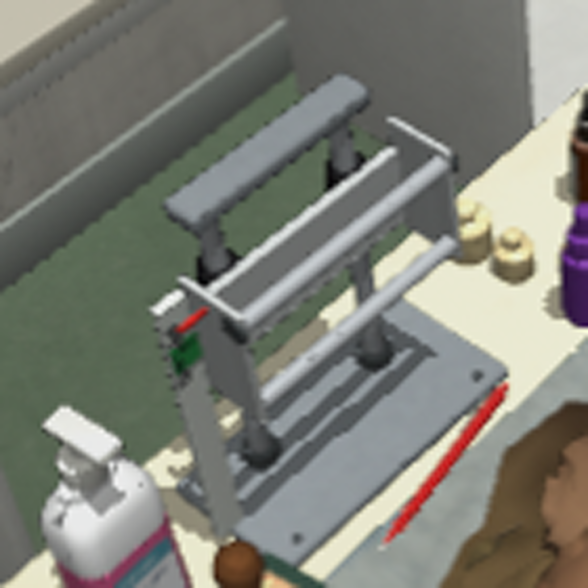

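View pics/t0c.png

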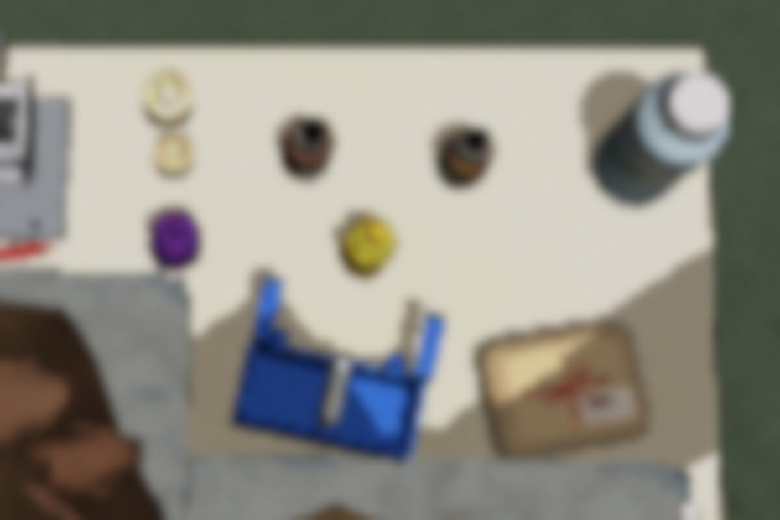

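View pics/t0h.png

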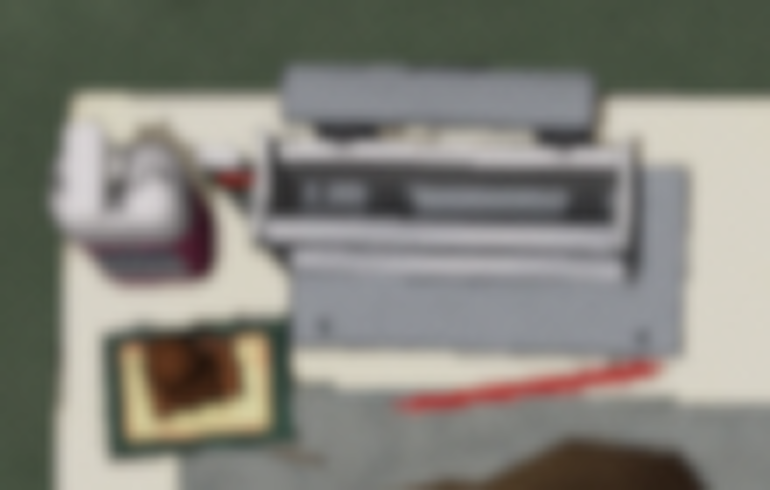

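Run:
```python
from h import *
crop('s0','s0h2',(140,170,225,245),9)
crop('t0','t0h2',(175,150,245,190),11)
crop('t0','t0c2',(270,190,325,240),12)
crop('s0','s0c2',(265,170,330,240),8.5)
```

```text
(no output)
```

View pics/s0h2.png

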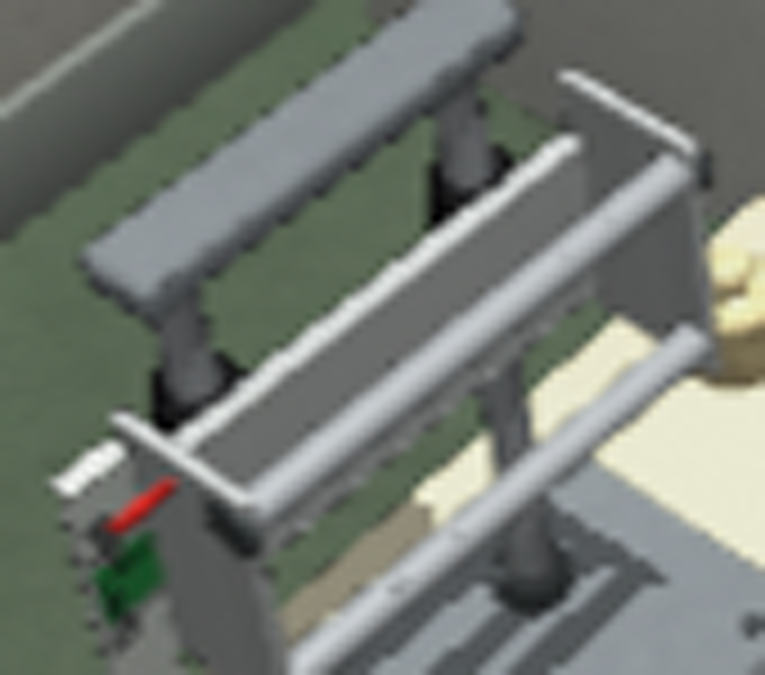

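View pics/t0h2.png

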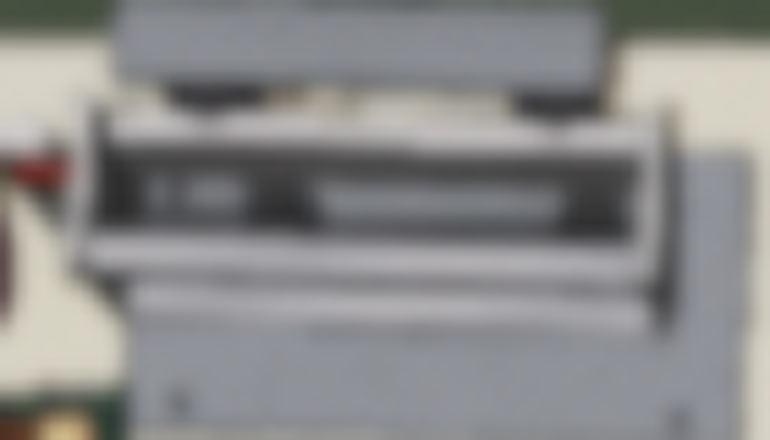

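View pics/t0c2.png

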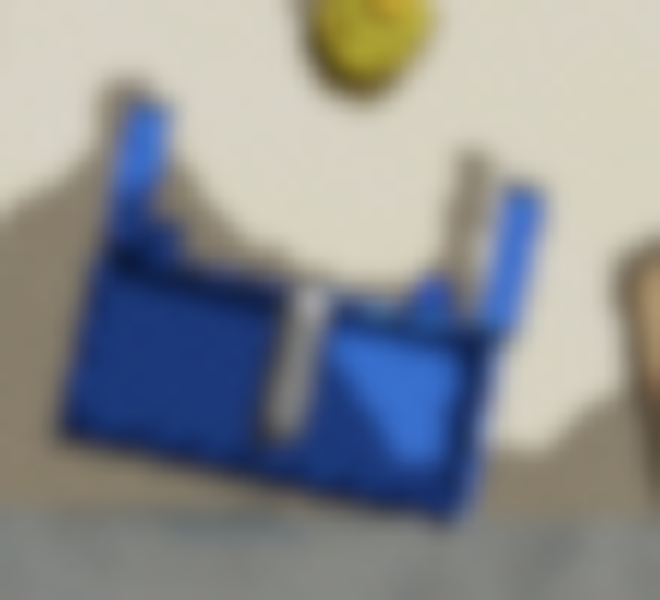

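View pics/s0c2.png

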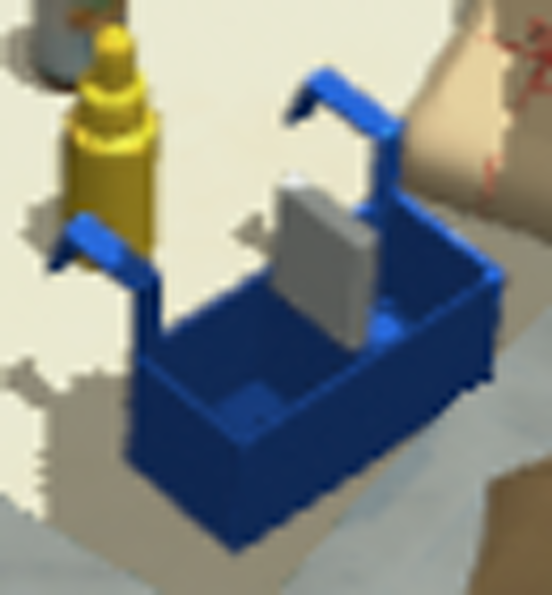

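```bash
cat > fit.py <<'E'
from h import *
from scipy.optimize import least_squares
np.set_printoptions(precision=4,suppress=True)
def un(p,s,off): return (np.array(p,float)+.5)/s-.5+np.array(off)
def T(x,y,yaw,P):
    P=np.atleast_2d(P)/1000.; c,s=np.cos(yaw),np.sin(yaw)
    return np.c_[x+c*P[:,0]-s*P[:,1], y+s*P[:,0]+c*P[:,1], P[:,2]]
def overlay(im,name,pts,c,s):
    a=load(im)['pixels'][:,:,::-1][c[1]:c[3],c[0]:c[2]]
    a=cv2.resize(a,None,fx=s,fy=s,interpolation=cv2.INTER_CUBIC)
    for p,col in pts:
        q=(np.array(p)+.5-np.array(c[:2]))*s-.5
        for i in range(len(q)-1): cv2.line(a,tuple(int(v) for v in q[i].round()),tuple(int(v) for v in q[i+1].round()),col,1,cv2.LINE_AA)
    cv2.imwrite('pics/'+name+'.png',a)
E
cat > a.py <<'E'
from fit import *
s=load('s0');t=load('t0')
S=[((-27,59,54),(240,445)),((-27,59,0),(235,552)),((-27,-59,54),(503,272)),((-27,-59,0),(490,378)),((27,59,54),(137,358)),((27,59,0),(130,460)),((-20,-5,102),(378,236)),((-20,5,102),(360,240))]
Tt=[((27,59,54),(110,250)),((27,-59,54),(500,330))]
Sp=np.array([un(b,8.5,(265,170)) for a,b in S]);Tp=np.array([un(b,12,(270,190)) for a,b in Tt])
def r(p):
    return np.r_[(proj(s,T(*p,[a for a,_ in S]))-Sp).ravel(),(proj(t,T(*p,[a for a,_ in Tt]))-Tp).ravel()]
c=least_squares(r,[.5,-.1,-.15],loss='soft_l1'); print('caddy',c.x); print(r(c.x).reshape(-1,2))
P=c.x
def boxl(f):
    L=[]
    for z in (54,0): L.append((proj(f,T(*P,[(-27,-59,z),(27,-59,z),(27,59,z),(-27,59,z),(-27,-59,z)])),(0,255,255)))
    L.append((proj(f,T(*P,[(-20,-5,102),(20,-5,102),(20,5,102),(-20,5,102),(-20,-5,102)])),(0,0,255)))
    for y in(-53,53): L.append((proj(f,T(*P,[(27,y-6,84),(64,y-6,84),(64,y+6,84),(27,y+6,84)])),(0,255,0)))
    return L
overlay('s0','ov1',boxl(s),(265,170,330,240),8.5); overlay('t0','ov2',boxl(t),(270,190,325,240),12)
# stand: x,y,yaw,slide
def bar(p,low,ys): return T(p[0],p[1],p[2],[(0,y,200-1000*p[3]-66*low) for y in ys])
u9=lambda q:un(q,9,(140,170)); u11=lambda q:un(q,11,(175,150))
lines=[(s,0,u9((262,505)),u9((678,172))),(s,1,u9((310,660)),u9((695,342))),(t,0,u11((90,252)),u11((635,267))),(t,1,u11((135,298)),u11((645,315)))]
def r2(p):
    o=[]
    for f,l,a,b in lines:
        q=proj(f,bar(p,l,(-60,60))); d=(b-a)/np.linalg.norm(b-a); n=np.array([-d[1],d[0]]); o+=list((q-a)@n)
    d=lines[0];e=(d[3]-d[2])/np.linalg.norm(d[3]-d[2])
    o.append((proj(s,bar(p,0,[-77.5]))[0]-u9((680,171)))@e)
    o.append((proj(s,bar(p,1,[-77.5]))[0]-u9((697,342)))@e)
    o.append(proj(t,bar(p,0,[82.5]))[0][0]-u11((74,0))[0]); o.append(proj(t,bar(p,0,[-82.5]))[0][0]-u11((658,0))[0])
    return np.array(o)
h=least_squares(r2,[.65,.2,0,.005]);print('stand',h.x);print(r2(h.x))
def bl(f): return [(proj(f,bar(h.x,l,(-77.5,77.5))),(0,0,255)) for l in(0,1)]+[(proj(f,T(h.x[0],h.x[1],h.x[2],[(0,82.5,0),(0,-82.5,0)])),(0,255,255))]
overlay('s0','ov3',bl(s),(140,170,225,245),9);overlay('t0','ov4',bl(t),(175,150,245,190),11)
np.save('fit0.npy',np.r_[c.x,h.x])
# bottles: bulb top
for n,a,b in (('A',(147,180),(312,131)),('B',(279,77),(472,142))):
    sa=un(a,5.6,(225,140));tb=un(b,5.2,(230,145))
    print(n,tri([(s,*sa),(t,*tb)]),atz(s,*sa,.102),atz(t,*tb,.102))
E
python3 a.py
```

```text
caddy [ 0.4342 -0.1063 -0.2122]
[[ 0.4037  0.2245]
 [ 0.1564  0.696 ]
 [ 0.5379 -0.3232]
 [ 0.3679  0.3378]
 [-1.0918 -0.869 ]
 [-0.6783  0.2349]
 [ 0.7422 -0.5225]
 [ 0.1602  0.7691]
 [-0.9357 -1.2676]
 [ 0.7452 -0.4898]]
stand [ 0.5657  0.1683 -0.0288  0.0012]
[-0.0321 -0.1191  0.0413  0.2174  0.0485 -0.0924 -0.0838 -0.018  -0.0934
  0.1607 -0.09    0.0196]
A [ 0.5996 -0.0913  0.1009] [ 0.5996 -0.09    0.102 ] [ 0.5985 -0.0917  0.102 ]
B [ 0.5924 -0.1932  0.1035] [ 0.5942 -0.1943  0.102 ] [ 0.5919 -0.1938  0.102 ]
```

View pics/ov1.png

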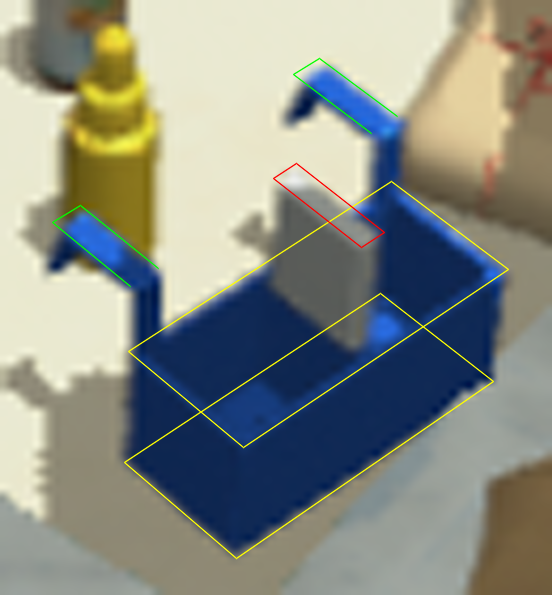

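View pics/ov2.png

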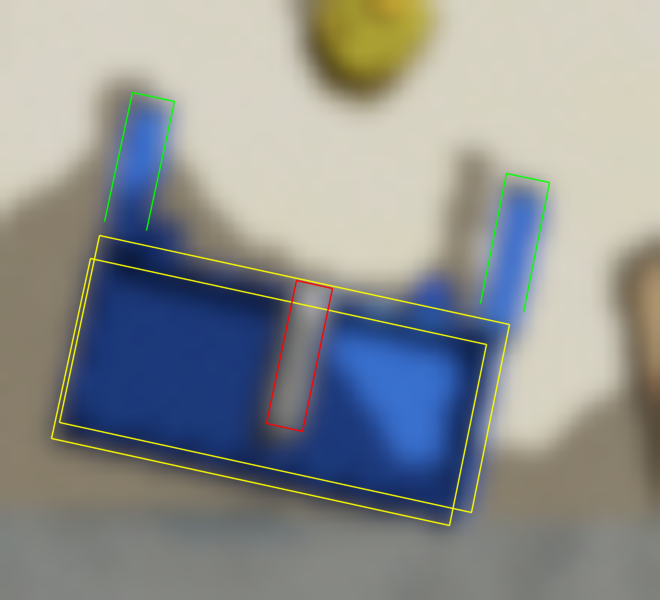

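View pics/ov3.png

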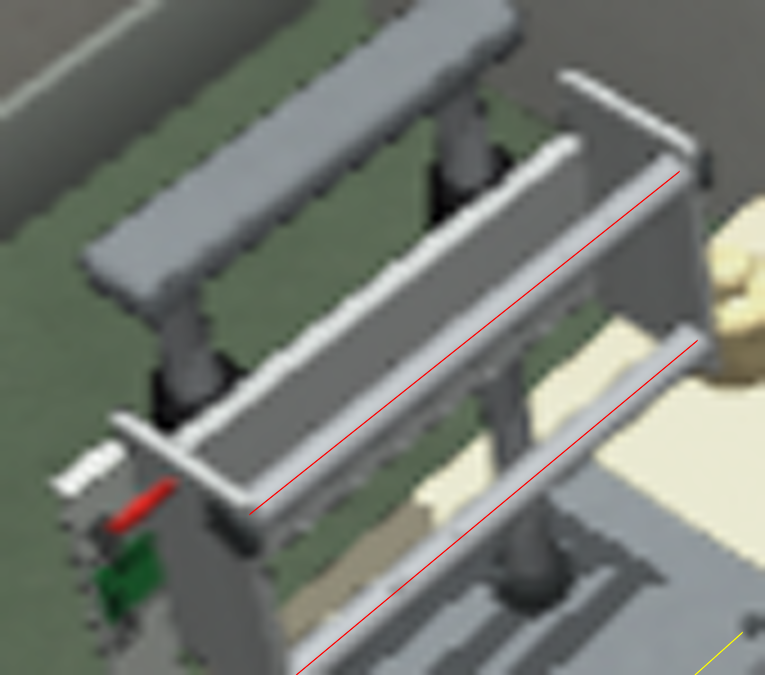

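View pics/ov4.png

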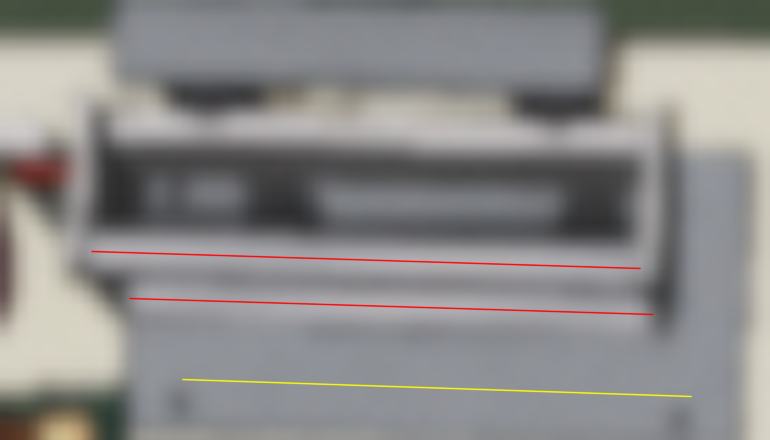

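Amber bottles are at scene pixels (251,172) and (275,153). Look-alikes: purple (249,213), yellow (278,188), plus cream knobs (228,210). The crop confirms that only the two brown-glass, black-bulb bottles match. The fits look sound, so I'll plan the first reach.

```bash
cat > plan.py <<'E'
from h import *
np.set_printoptions(precision=4,suppress=True)
def Rt(jaw_yaw,pitch=0.):
    # tool x down (tilted: top leaning toward -x_stand by pitch), z_tool horizontal along jaw_yaw
    x=np.array([0,0,-1.]); z=np.array([np.cos(jaw_yaw),np.sin(jaw_yaw),0]); y=np.cross(z,x)
    return np.c_[x,y,z]
def delta(s,gp,Rm,off=None):
    """gp: target grasp point world"""
    off=tcp_to_grasp if off is None else off
    R0=R.from_euler('xyz',s['ee_rot']).as_matrix()
    tcp=np.array(gp)+Rm[:,0]*off
    return R0.T@(tcp-s['eef_pos']), R.from_matrix(R0.T@Rm).as_rotvec(), tcp
E
python3 - <<'E'
from plan import *
s=get_state(); R0=R.from_euler('xyz',s['ee_rot']).as_matrix(); print(R0)
c=np.load('fit0.npy')
for j in (c[2]+np.pi/2,c[2]-np.pi/2): print(delta(s,[c[0],c[1],.25],Rt(j)))
E
```

```text
[[-0.0007 -0.9353 -0.3539]
 [ 0.0014 -0.3539  0.9353]
 [-1.      0.0001  0.0015]]
(array([-0.0049, -0.3685,  0.4215]), array([ 0.5739,  0.0014, -0.0006]), array([ 0.4342, -0.1063,  0.2312]))
(array([-0.0049, -0.3685,  0.4215]), array([-2.5677,  0.0007,  0.0019]), array([ 0.4342, -0.1063,  0.2312]))
```

```bash
python3 -m crank '[[-0.005,-0.3685,0.4215,0.574,0.0014,-0.0006,0.7],[-0.005,-0.3685,0.4215,0.574,0.0014,-0.0006,0.7],[-0.005,-0.3685,0.4215,0.574,0.0014,-0.0006,0.7],[-0.005,-0.3685,0.4215,0.574,0.0014,-0.0006,0.7],[-0.005,-0.3685,0.4215,0.574,0.0014,-0.0006,0.7],[-0.005,-0.3685,0.4215,0.574,0.0014,-0.0006,0.7],[-0.005,-0.3685,0.4215,0.574,0.0014,-0.0006,0.7],[-0.005,-0.3685,0.4215,0.574,0.0014,-0.0006,0.7],[-0.005,-0.3685,0.4215,0.574,0.0014,-0.0006,0.7],[-0.005,-0.3685,0.4215,0.574,0.0014,-0.0006,0.7]]' 40
python3 - <<'E'
from plan import *
s=get_state();print(s['q'],s['eef_pos'],s['t'])
c=np.load('fit0.npy')
print(delta(s,[c[0],c[1],.25],Rt(c[2]+np.pi/2)))
save('scene','s1',(200,80,370,250),4)
E
```

```text
t: 1.35
eef_pos: [0.4354, -0.1033, 0.2316]
ee_rot: [-2.12, 1.569, -0.756]
force: [0.2, -1.1, 0.5]
width: 0.0611
[ 0.2111 -0.0315 -0.4554  0.0013 -1.146  -1.9893] [ 0.4354 -0.1033  0.2316] 1.35
(array([ 0.0004,  0.0005, -0.0031]), array([ 0.0053, -0.0007,  0.0012]), array([ 0.4342, -0.1063,  0.2312]))
```

View pics/s1.png

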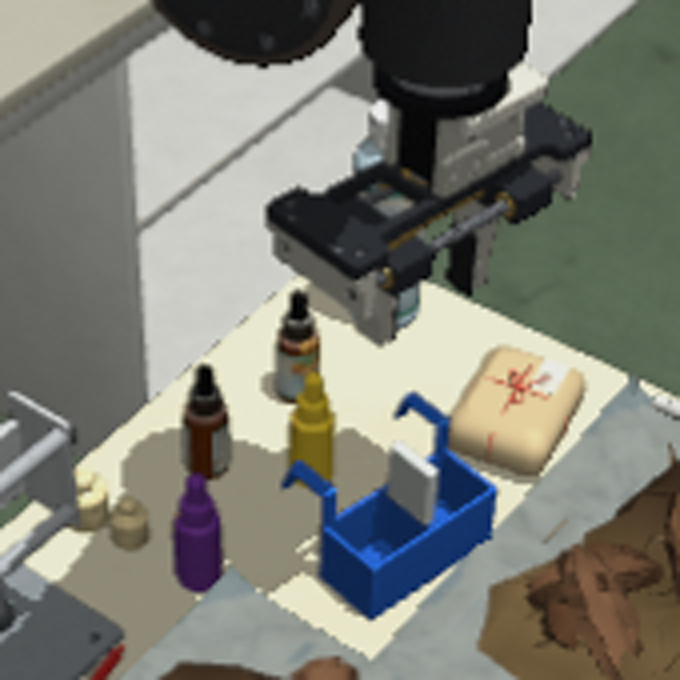

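```bash
python3 -m crank '[[0.06,0.0005,-0.003,0.005,-0.0007,0.0012,0.6],[0.11,0.0005,-0.003,0.005,-0.0007,0.0012,0.6],[0.14,0.0005,-0.003,0.005,-0.0007,0.0012,0.6],[0.155,0.0005,-0.003,0.005,-0.0007,0.0012,0.6],[0.1645,0.0005,-0.003,0.005,-0.0007,0.0012,0.6],[0.1645,0.0005,-0.003,0.005,-0.0007,0.0012,0.6]]' 40
python3 - <<'E'
from plan import *
s=get_state();print(s['q'],s['eef_pos'],s['t'],s['force'])
c=np.load('fit0.npy')
print(delta(s,[c[0],c[1],.086],Rt(c[2]+np.pi/2)))
save('scene','s2',(220,100,350,240),4.2)
save('top','t2',(250,170,350,250),7)
E
```

```text
t: 2.15
eef_pos: [0.4328, -0.1104, 0.0667]
ee_rot: [2.168, 1.569, -2.762]
force: [0.8, -0.3, 0.4]
width: 0.0528
[ 0.1944  0.1625 -0.6858  0.0005 -0.7241 -1.9838] [ 0.4328 -0.1104  0.0667] 2.15 [ 0.7681 -0.2788  0.4242]
(array([-0.0005, -0.0005,  0.0043]), array([-0.0061, -0.0009, -0.0014]), array([ 0.4342, -0.1063,  0.0672]))
```

View pics/s2.png

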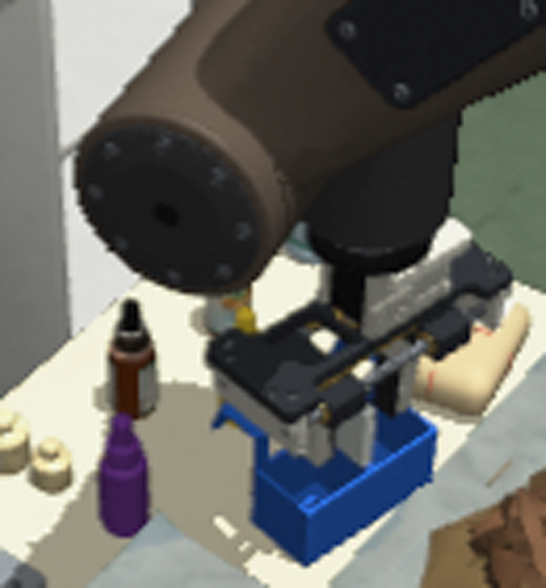

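View pics/t2.png

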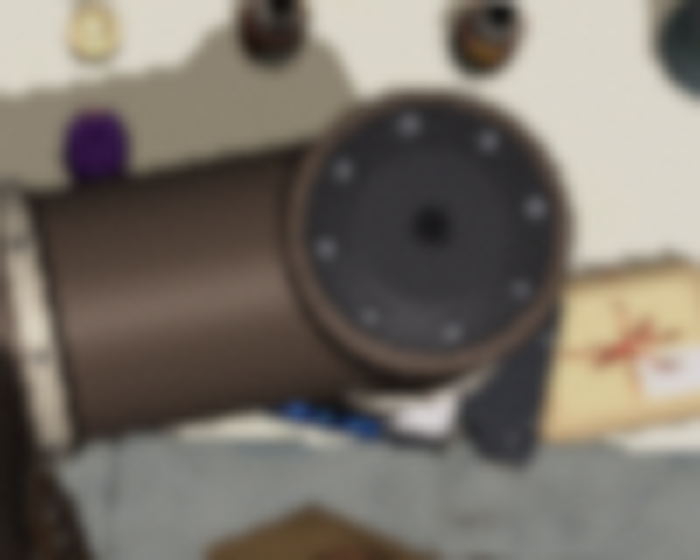

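```bash
python3 -m crank '[[0,0,0.003,0,0,0,0.6],[0,0,0.003,0,0,0,0.3],[0,0,0.003,0,0,0,0.0],[0,0,0.003,0,0,0,0],[0,0,0.003,0,0,0,0],[0,0,0.003,0,0,0,0]]' 40
```

```text
t: 3.0
eef_pos: [0.434, -0.1067, 0.0671]
ee_rot: [2.659, 1.57, -2.271]
force: [-1.9, -0.4, -0.3]
width: 0.0097
```

```bash
python3 -m crank '[[-0.03,0,0,0,0,0,0],[-0.08,0,0,0,0,0,0],[-0.13,0,0,0,0,0,0],[-0.165,0,0,0,0,0,0],[-0.165,0,0,0,0,0,0],[-0.165,0,0,0,0,0,0]]'
python3 - <<'E'
from plan import *
s=get_state();print(s['q'],s['eef_pos'],s['force'],s['moment'])
c=np.load('fit0.npy');ex=np.array([np.cos(c[5]),np.sin(c[5])])
g=c[3:5]-.093*ex
print(delta(s,[*g,.251],Rt(c[5]+np.pi/2)))
g=c[3:5]-.053*ex; print(delta(s,[*g,.251],Rt(c[5]+np.pi/2)))
save('scene','s3',(200,60,370,230),4)
E
```

```text
t: 3.75
eef_pos: [0.4331, -0.1066, 0.2309]
ee_rot: [1.734, 1.569, 3.087]
force: [0.1, 0.2, -3.2]
width: 0.0095
[ 0.2027 -0.0313 -0.4561 -0.0006 -1.148  -1.991 ] [ 0.4331 -0.1066  0.2309] [ 0.1215  0.2482 -3.2437] [ 0.0049  0.0189 -0.0188]
(array([-0.0014,  0.0213,  0.2795]), array([-0.1888, -0.0001, -0.0021]), array([0.4727, 0.171 , 0.2322]))
(array([-0.0014, -0.018 ,  0.2871]), array([-0.1888, -0.0001, -0.0021]), array([0.5127, 0.1698, 0.2322]))
```

View pics/s3.png

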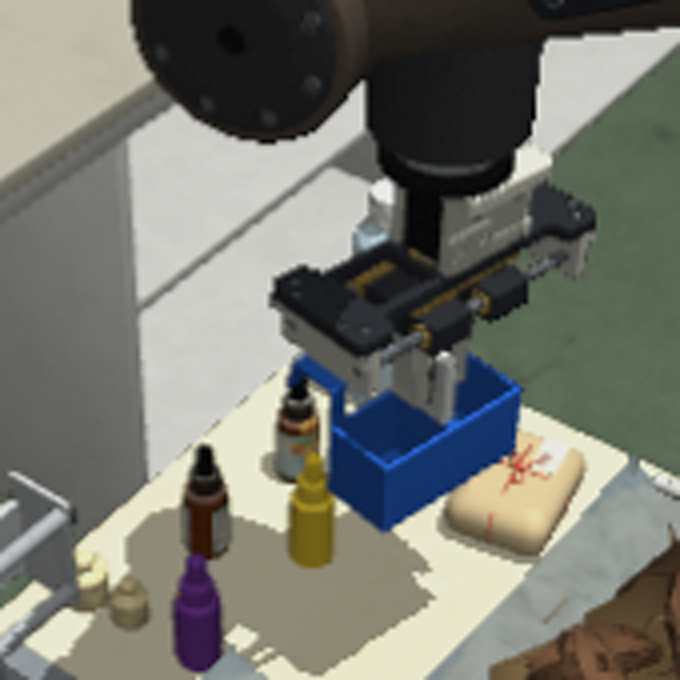

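Caddy is held level, weighing about 3.2 N. Next I move to the standoff in front of the bar.

```bash
python3 -m crank '[[-0.002,0.01,0.05,-0.04,0,-0.002,0],[-0.002,0.0213,0.11,-0.1,0,-0.002,0],[-0.002,0.0213,0.16,-0.15,0,-0.002,0],[-0.002,0.0213,0.21,-0.189,0,-0.002,0],[-0.002,0.0213,0.25,-0.189,0,-0.002,0],[-0.002,0.0213,0.2795,-0.189,0,-0.002,0],[-0.002,0.0213,0.2795,-0.189,0,-0.002,0],[-0.002,0.0213,0.2795,-0.189,0,-0.002,0],[-0.002,0.0213,0.2795,-0.189,0,-0.002,0]]'
python3 - <<'E'
from plan import *
s=get_state();print(s['q'],s['eef_pos'],s['force'],s['t'])
c=np.load('fit0.npy');ex=np.array([np.cos(c[5]),np.sin(c[5])])
g=c[3:5]-.053*ex; print(delta(s,[*g,.251],Rt(c[5]+np.pi/2)))
save('scene','s4',(130,100,270,240),5)
save('top','t4',(170,140,270,220),7)
E
```

```text
t: 4.92
eef_pos: [0.4731, 0.1699, 0.2335]
ee_rot: [-2.492, 1.569, -0.95]
force: [0.3, 0.9, -3.2]
width: 0.01
[ 0.7375  0.0674 -0.3496  0.0016 -1.1539 -2.338 ] [0.4731 0.1699 0.2335] [ 0.3203  0.9061 -3.2126] 4.925
(array([ 0.0013, -0.0395,  0.001 ]), array([-0.0002, -0.0012,  0.0009]), array([0.5127, 0.1698, 0.2322]))
```

View pics/s4.png

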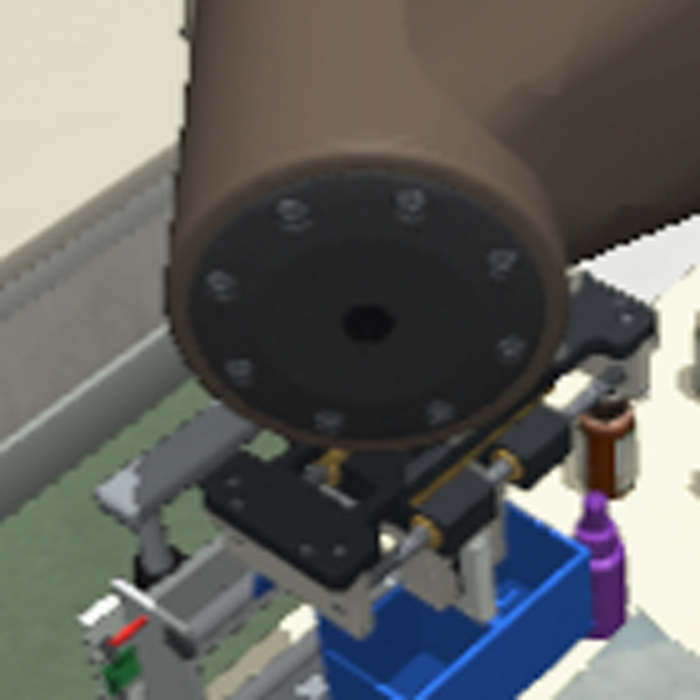

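View pics/t4.png

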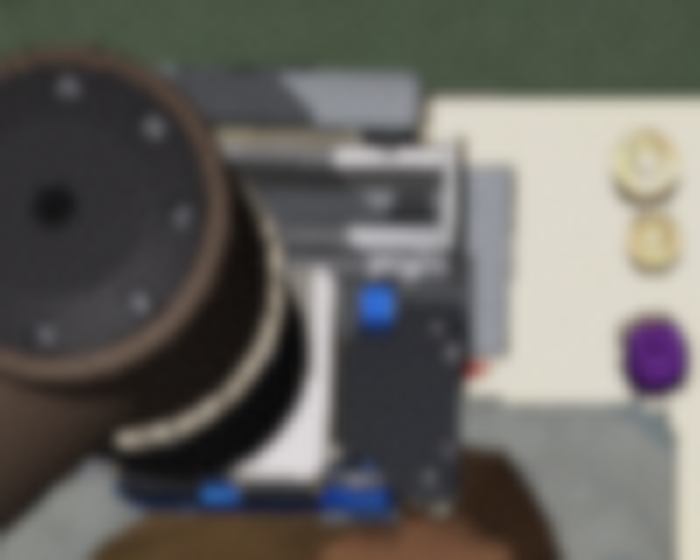

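Run:
```python
from h import *
crop('s4','s4b',(180,195,260,265),9)
```

```text
(no output)
```

View pics/s4b.png

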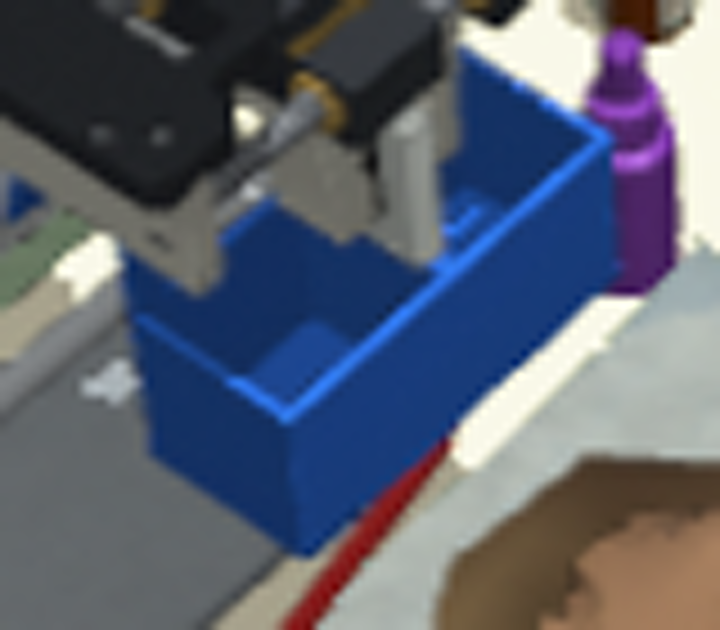

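```bash
cat > b.py <<'E'
from fit import *
def cad(f,S,s,off,z0,x0,fixed=None):
    P=np.array([a for a,_ in S],float); U=np.array([un(b,s,off) for _,b in S])
    def r(p): 
        Q=T(*p[:3],P); Q[:,2]+=p[3] if fixed is None else z0
        return np.r_[(proj(f,Q)-U).ravel(), 300*(p[3]-z0)]
    c=least_squares(r,[*x0,z0],loss='soft_l1'); return c.x,r(c.x)[:-1].reshape(-1,2)
if __name__=='__main__':
    f=load('s4')
    S=[((-27,59,54),(287,415)),((-27,59,0),(305,555)),((-27,-59,54),(608,138)),((-27,-59,0),(612,268)),((27,59,54),(130,320)),((27,59,0),(152,455))]
    z0=.2335+.0188-.086
    x,r=cad(f,S,9,(180,195),z0,[.47,.17,-.03]); print(x,z0);print(r)
    # on table, scene only
    f=load('s0')
    S=[((-27,59,54),(240,445)),((-27,59,0),(235,552)),((-27,-59,54),(503,272)),((-27,-59,0),(490,378)),((27,59,54),(137,358)),((27,59,0),(130,460))]
    x,r=cad(f,S,8.5,(265,170),0,[.43,-.1,-.2]);print(x);print(r)
E
python3 b.py
```

```text
[ 0.4752  0.1689 -0.0082  0.1652] 0.16630000000000003
[[ 0.2971  0.6182]
 [ 0.3687  0.706 ]
 [ 0.1647 -1.1863]
 [ 0.3834  0.2453]
 [-0.8426 -0.8338]
 [-0.5752 -0.1031]]
[ 0.4349 -0.1071 -0.2082 -0.0007]
[[ 0.4576  0.1333]
 [ 0.2095  0.5954]
 [ 0.4398 -0.4823]
 [ 0.2745  0.1691]
 [-1.0843 -0.9097]
 [-0.6707  0.1844]]
```

```bash
python3 -m crank '[[0.001,-0.02,0,0,0,0,0],[0.001,-0.038,0,0,0,0,0],[0.001,-0.038,0,0,0,0,0],[0.001,-0.038,0,0,0,0,0]]'
python3 -m crank '[[0.008,0,0,0,0,0,0],[0.016,0,0,0,0,0,0],[0.023,0,0,0,0,0,0],[0.023,0,0,0,0,0,0]]'
python3 - <<'E'
from plan import *
s=get_state();print(s['eef_pos'],s['force'],s['moment'],s['t'])
c=np.load('fit0.npy');ex=np.array([np.cos(c[5]),np.sin(c[5])]);d=s['eef_pos'][:2]-c[3:5]; print(d@ex, d@[-ex[1],ex[0]])
save('scene','s5',(135,130,255,260),4.6)
save('top','t5',(170,140,270,220),7)
E
```

```text
t: 5.52
eef_pos: [0.5115, 0.1694, 0.2326]
ee_rot: [-2.486, 1.569, -0.944]
force: [-0.4, 0.5, -3.0]
width: 0.01
t: 6.02
eef_pos: [0.511, 0.1696, 0.2092]
ee_rot: [-2.789, 1.569, -1.246]
force: [0.6, -0.1, -3.1]
width: 0.0098
[0.511  0.1696 0.2092] [ 0.5609 -0.1148 -3.1335] [-0.0383 -0.0544 -0.0041] 6.025
-0.05466633568480793 -0.0003126825323613357
```

View pics/s5.png

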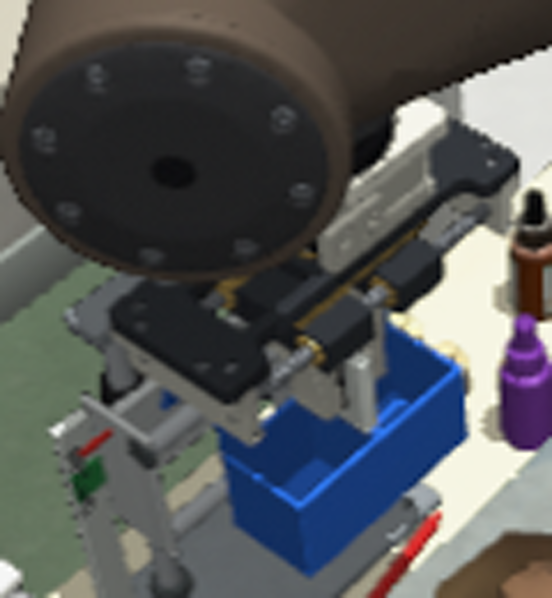

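View pics/t5.png

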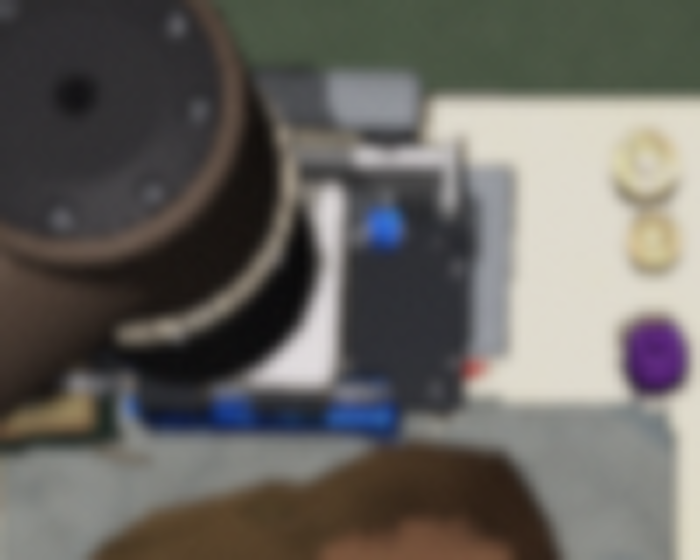

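No contact yet and the hook is over the bar. I'll continue down in small steps.

```bash
python3 -m crank '[[0.004,0,0,0,0,0,0],[0.008,0,0,0,0,0,0],[0.008,0,0,0,0,0,0]]'
python3 -m crank '[[0.004,0,0,0,0,0,0],[0.007,0,0,0,0,0,0],[0.007,0,0,0,0,0,0]]'
```

```text
t: 6.5
eef_pos: [0.5113, 0.1696, 0.2016]
ee_rot: [-2.336, 1.569, -0.794]
force: [-0.1, 0.7, -2.7]
width: 0.0096
t: 6.88
eef_pos: [0.5121, 0.1699, 0.1951]
ee_rot: [-1.709, 1.568, -0.166]
force: [3.8, -0.3, -4.7]
width: 0.0098
```

```bash
python3 -m crank '[[0,-0.002,0,0,0,0,0],[0.003,-0.002,0,0,0,0,0],[0.003,-0.002,0,0,0,0,0]]'
python3 -m crank '[[0.002,0,0,0,0,0,0],[0.003,0,0,0,0,0,0],[0.003,0,0,0,0,0,0]]'
```

```text
t: 7.25
eef_pos: [0.5133, 0.1696, 0.1917]
ee_rot: [-2.246, 1.569, -0.704]
force: [-0.5, -0.7, -2.7]
width: 0.0101
t: 7.62
eef_pos: [0.5136, 0.1697, 0.1901]
ee_rot: [-1.687, 1.568, -0.144]
force: [-4.6, -0.5, 5.4]
width: 0.01
```

```bash
python3 -m crank '[[0.002,0.0005,0,0,0,0,0],[0.004,0.0005,0,0,0,0,0],[0.006,0.0005,0,0,0,0,0],[0.008,0.0005,0,0,0,0,0],[0.008,0.0005,0,0,0,0,0]]'
python3 - <<'E'
from plan import *
s=get_state();print(s['eef_pos'],s['force'],s['moment'],s['t'])
save('scene','s6',(135,150,235,260),5.4)
E
```

```text
t: 8.25
eef_pos: [0.5136, 0.1697, 0.1825]
ee_rot: [-1.602, 1.567, -0.059]
force: [-3.9, -1.8, 6.6]
width: 0.0094
[0.5136 0.1697 0.1825] [-3.9458 -1.7669  6.5699] [-0.4957  0.7109 -0.0418] 8.25
```

View pics/s6.png

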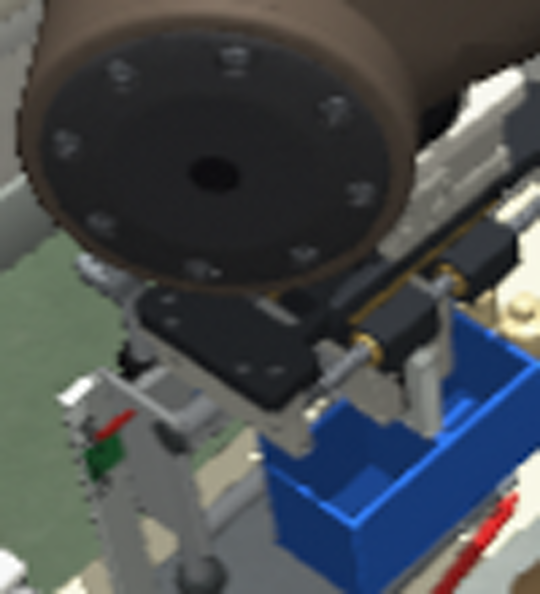

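```bash
python3 -m crank '[[0.002,0,0,0,0,0,0],[0.004,0,0,0,0,0,0],[0.006,0,0,0,0,0,0],[0.008,0,0,0,0,0,0],[0.01,0,0,0,0,0,0],[0.012,0,0,0,0,0,0],[0.012,0,0,0,0,0,0]]' 50
python3 - <<'E'
from plan import *
s=get_state();print(s['eef_pos'],s['force'],s['moment'],s['t'])
save('scene','s7',(135,190,235,270),7)
crop('s7','s7b',(140,200,185,245),15)
E
```

```text
t: 9.18
eef_pos: [0.5136, 0.1697, 0.1704]
ee_rot: [-1.6, 1.567, -0.057]
force: [-3.8, -0.3, 6.7]
width: 0.0097
[0.5136 0.1697 0.1704] [-3.8246 -0.3079  6.7403] [-0.4908  0.7096 -0.0027] 9.175
```

View pics/s7.png

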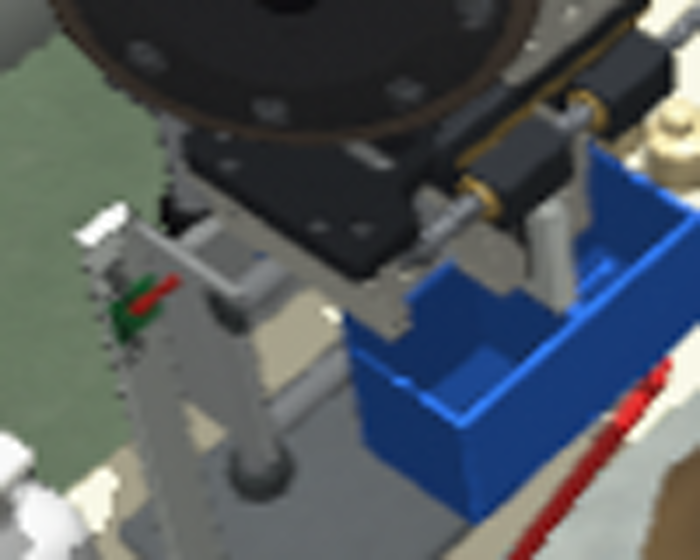

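View pics/s7b.png

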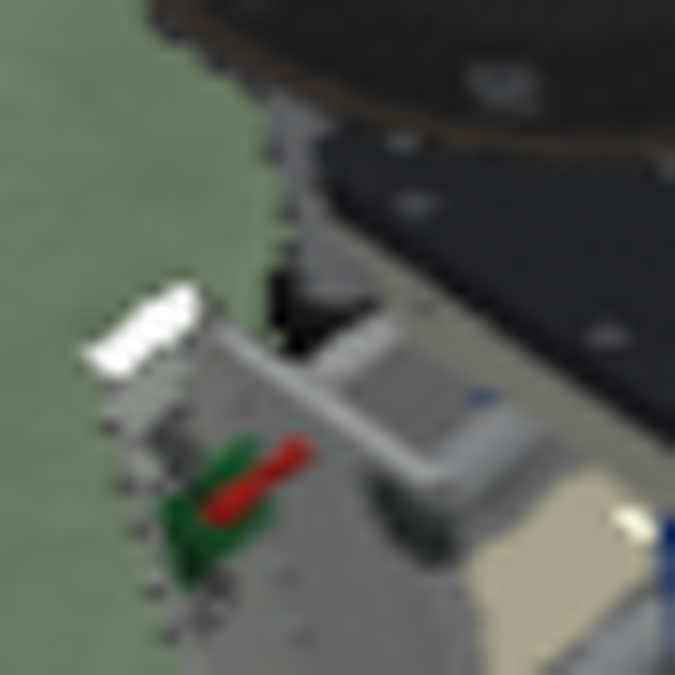

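```bash
python3 -m crank '[[0.0015,0,0,0,0,0,0],[0.0015,0,0,0,0,0,0],[0.0015,0,0,0,0,0,0]]'
python3 -m crank '[[-0.0005,0.0008,0,0,0,0,0],[-0.0005,0.0008,0,0,0,0,0]]'
```

```text
t: 9.6
eef_pos: [0.5136, 0.1697, 0.169]
ee_rot: [-1.598, 1.567, -0.055]
force: [-4.4, -1.3, 7.8]
width: 0.0101
t: 9.85
eef_pos: [0.5134, 0.1698, 0.169]
ee_rot: [-1.585, 1.567, -0.042]
force: [1.8, -1.9, 6.1]
width: 0.0096
```

Now I release it and retreat upward.

```bash
python3 -m crank '[[0,0,0,0,0,0,0.15],[0,0,0,0,0,0,0.3],[0,0,0,0,0,0,0.4],[0,0,0,0,0,0,0.4],[0,0,0,0,0,0,0.4]]'
python3 - <<'E'
from plan import *
s=get_state();print(s['eef_pos'],s['force'],s['t'],s['width'])
save('scene','s8',(135,150,255,270),5)
E
```

```text
t: 10.48
eef_pos: [0.5122, 0.1697, 0.1679]
ee_rot: [-1.993, 1.569, -0.451]
force: [0.2, 0.2, 0.7]
width: 0.0351
[0.5122 0.1697 0.1679] [0.162  0.1835 0.6875] 10.475 0.035079266178251564
```

View pics/s8.png

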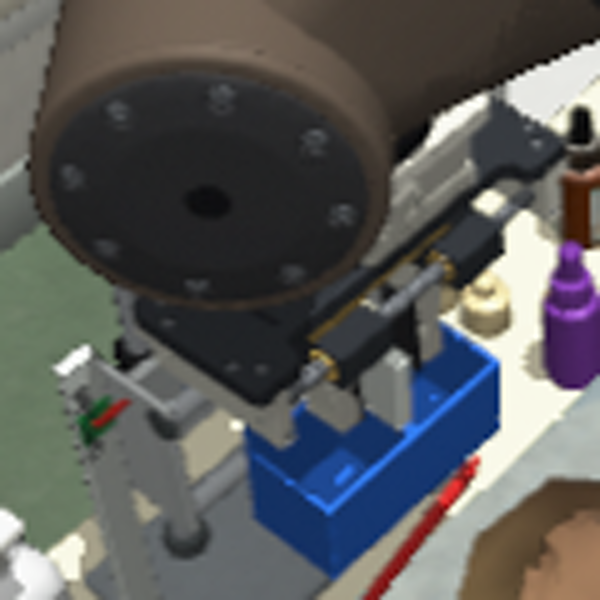

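```bash
python3 -m crank '[[-0.02,0,0,0,0,0,0.4],[-0.06,0,0,0,0,0,0.4],[-0.11,0,0,0,0,0,0.4],[-0.14,0,0,0,0,0,0.4],[-0.14,0,0,0,0,0,0.4],[-0.14,0,0,0,0,0,0.4]]'
python3 - <<'E'
from plan import *
s=get_state();print(s['eef_pos'],s['force'],s['t'],s['width'],s['q'])
print(delta(s,[.56,-.0915,.3],Rt(np.pi)))
print(delta(s,[.5465,-.0915,.089],Rt(np.pi)))
E
```

```text
t: 11.28
eef_pos: [0.5116, 0.1697, 0.3074]
ee_rot: [-2.268, 1.57, -0.726]
force: [-0.0, -1.3, -0.3]
width: 0.0354
[0.5116 0.1697 0.3074] [-0.012  -1.2673 -0.2756] 11.275 0.03540286779443613 [ 0.6848  0.0896 -0.1562  0.0011 -1.3248 -2.2842]
(array([ 0.0264, -0.0557, -0.2597]), array([-1.5991, -0.0012,  0.0001]), array([ 0.56  , -0.0915,  0.2812]))
(array([ 0.2374, -0.042 , -0.2599]), array([-1.5991, -0.0012,  0.0001]), array([ 0.5465, -0.0915,  0.0702]))
```

```bash
python3 - <<'E'
from plan import *
f=load('t0')
for z in (0,.1,.2,.3,.5): print(z,atz(f,290,56,z),atz(f,375,100,z),atz(f,290,155,z))
f=load('s0')
for z in (0,.1,.2,.3): print(z,atz(f,235,93,z))
E
python3 -m crank '[[0.01,-0.02,-0.06,-0.18,0,0,0.4],[0.026,-0.05,-0.12,-0.36,0,0,0.4],[0.026,-0.095,-0.18,-0.54,0,0,0.4],[0.026,-0.095,-0.23,-0.72,0,0,0.4],[0.026,-0.095,-0.26,-0.9,0,0,0.4],[0.026,-0.095,-0.26,-1.08,0,0,0.4],[0.026,-0.095,-0.26,-1.26,0,0,0.4],[0.026,-0.095,-0.26,-1.44,0,0,0.4],[0.026,-0.095,-0.26,-1.599,0,0,0.4],[0.026,-0.095,-0.26,-1.599,0,0,0.4]]' 15
python3 - <<'E'
from plan import *
s=get_state();print(s['eef_pos'],s['force'],s['t'],s['width'],s['q'])
print(delta(s,[.599,-.0915,.3],Rt(np.pi)))
save('scene','s9',(100,80,370,280),2.9)
save('top','t9',(140,130,370,250),3.4)
E
```

```text
0 [ 1.0599 -0.1056  0.    ] [ 0.8874 -0.4186  0.    ] [ 0.6754 -0.1013  0.    ]
0.1 [ 1.0082 -0.0976  0.1   ] [ 0.8473 -0.3895  0.1   ] [ 0.6496 -0.0936  0.1   ]
0.2 [ 0.9565 -0.0896  0.2   ] [ 0.8072 -0.3604  0.2   ] [ 0.6238 -0.0859  0.2   ]
0.3 [ 0.9048 -0.0816  0.3   ] [ 0.7672 -0.3313  0.3   ] [ 0.598  -0.0782  0.3   ]
0.5 [ 0.8014 -0.0656  0.5   ] [ 0.687  -0.2731  0.5   ] [ 0.5465 -0.0628  0.5   ]
0 [ 0.9986 -0.4912  0.    ]
0.1 [ 0.8949 -0.3742  0.1   ]
0.2 [ 0.7912 -0.2572  0.2   ]
0.3 [ 0.6874 -0.1402  0.3   ]
t: 12.52
eef_pos: [0.5992, -0.0928, 0.2809]
ee_rot: [0.795, 1.57, -2.348]
force: [0.4, -0.3, -0.1]
width: 0.0352
[ 0.5992 -0.0928  0.2809] [ 0.3581 -0.3223 -0.1402] 12.525 0.03517337318050925 [ 0.1686  0.2173 -0.0613  0.0006 -1.2931 -0.1701]
(array([-0.0003, -0.0013,  0.0002]), array([-0.0014,  0.0007, -0.0007]), array([ 0.599 , -0.0915,  0.2812]))
```

View pics/s9.png

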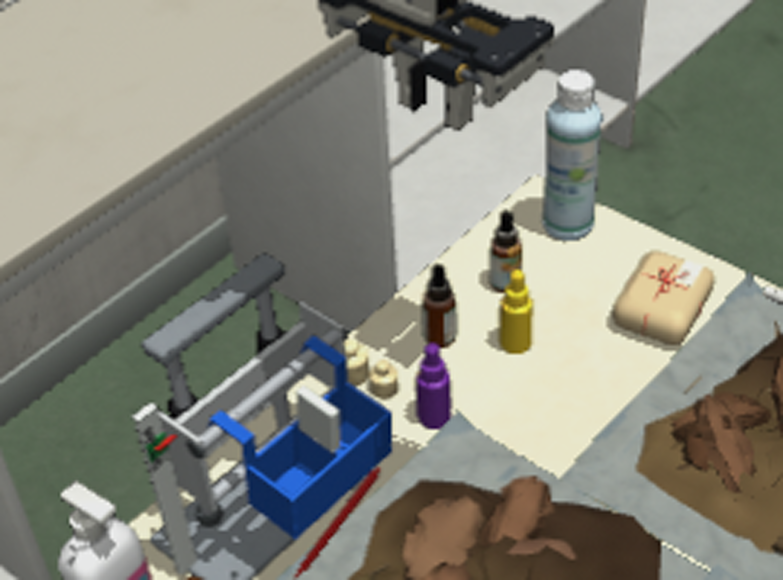

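View pics/t9.png

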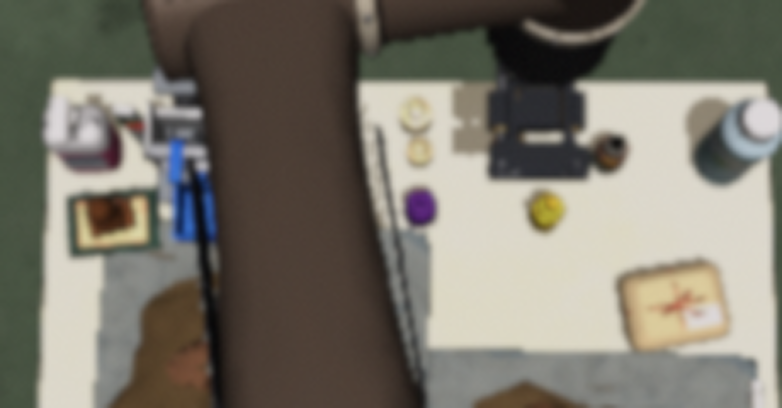

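```bash
python3 -m crank '[[0.05,0,0,0,0,0,0.4],[0.1,0,0,0,0,0,0.4],[0.13,0,0,0,0,0,0.4],[0.13,0,0,0,0,0,0.4],[0.13,0,0,0,0,0,0.4]]' 15
python3 - <<'E'
from plan import *
s=get_state();print(s['eef_pos'],s['force'],s['t'],s['width'])
print(delta(s,[.599,-.0915,.090],Rt(np.pi)))
save('scene','s10',(200,110,310,230),5)
E
```

```text
t: 13.25
eef_pos: [0.6008, -0.0929, 0.1537]
ee_rot: [2.838, 1.567, -0.304]
force: [1.0, 0.9, 0.6]
width: 0.0351
[ 0.6008 -0.0929  0.1537] [0.9624 0.9491 0.5548] 13.25 0.03512026175554994
(array([ 0.0825, -0.0015,  0.0021]), array([-0.0009, -0.0032, -0.001 ]), array([ 0.599 , -0.0915,  0.0712]))
```

View pics/s10.png

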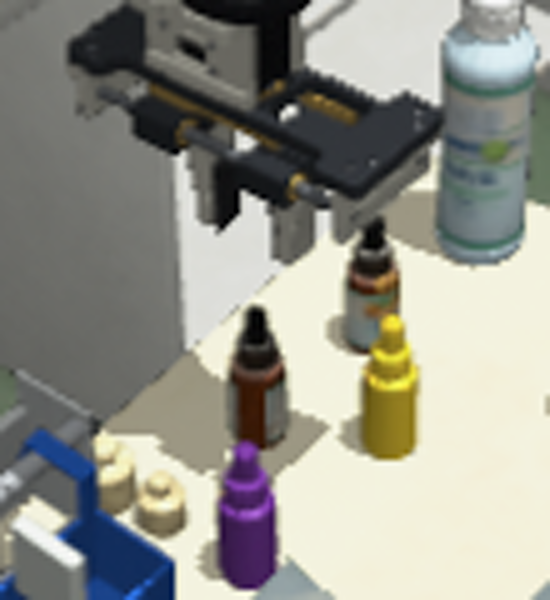

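```bash
python3 -m crank '[[0.03,-0.0013,0.001,0,0,0,0.4],[0.06,-0.0013,0.001,0,0,0,0.4],[0.082,-0.0013,0.001,0,0,0,0.4],[0.082,-0.0013,0.001,0,0,0,0.4],[0.082,-0.0013,0.001,0,0,0,0.4]]' 15
python3 - <<'E'
from plan import *
s=get_state();print(s['eef_pos'],s['force'],s['t'],s['width'])
save('scene','s11',(210,140,290,230),7)
E
```

```text
t: 13.92
eef_pos: [0.6003, -0.0916, 0.0722]
ee_rot: [2.995, 1.567, -0.147]
force: [-0.1, -1.1, 0.2]
width: 0.0351
[ 0.6003 -0.0916  0.0722] [-0.114  -1.1113  0.2137] 13.925 0.035130164883721074
```

View pics/s11.png

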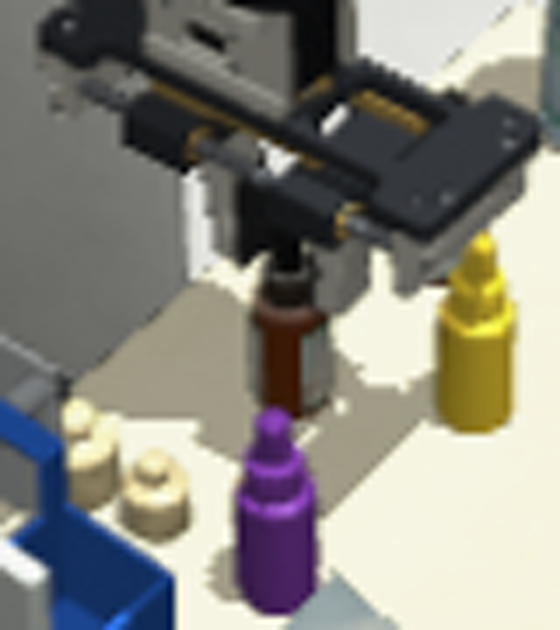

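```bash
python3 -m crank '[[0,0,0,0,0,0,0.2],[0,0,0,0,0,0,0.0],[0,0,0,0,0,0,0],[0,0,0,0,0,0,0],[0,0,0,0,0,0,0]]' 15
python3 - <<'E'
from h import *
s=get_state();print(s['eef_pos'],s['force'],s['t'],s['width'])
crop('s9','s9a',(140,160,240,265),6)
E
```

```text
t: 14.6
eef_pos: [0.5999, -0.0917, 0.0711]
ee_rot: [2.911, 1.567, -0.23]
force: [0.2, 0.6, 5.5]
width: 0.0224
[ 0.59990039 -0.0916561   0.07110883] [0.19448331 0.5560005  5.50178314] 14.6 0.022377536305539486
```

View pics/s9a.png

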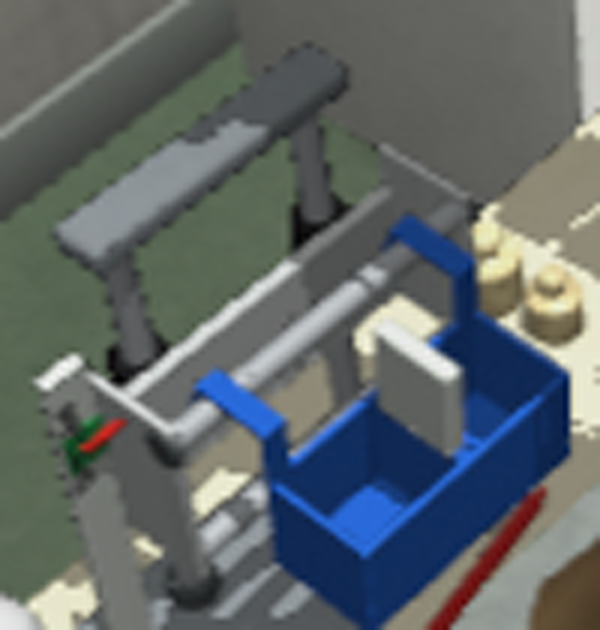

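The fingertips caught the collar (width 22 mm). I'll reopen, go up 9 mm and take only the bulb.

```bash
python3 -m crank '[[0,0,0,0,0,0,0.35],[0,0,0,0,0,0,0.4],[-0.009,0,0,0,0,0,0.4],[-0.009,0,0,0,0,0,0.4],[-0.009,0,0,0,0,0,0.1],[-0.009,0,0,0,0,0,0.0],[-0.009,0,0,0,0,0,0.0],[-0.009,0,0,0,0,0,0.0],[-0.009,0,0,0,0,0,0.0]]' 15
python3 - <<'E'
from h import *
s=get_state();print(s['eef_pos'],s['force'],s['t'],s['width'])
save('scene','s12',(210,140,290,230),7)
E
```

```text
t: 15.72
eef_pos: [0.5989, -0.0917, 0.0791]
ee_rot: [2.675, 1.569, -0.467]
force: [-0.1, 0.6, 0.1]
width: 0.012
[ 0.59890343 -0.09165087  0.07914827] [-0.14910916  0.56348495  0.14749638] 15.725 0.012013982394715458
```

View pics/s12.png

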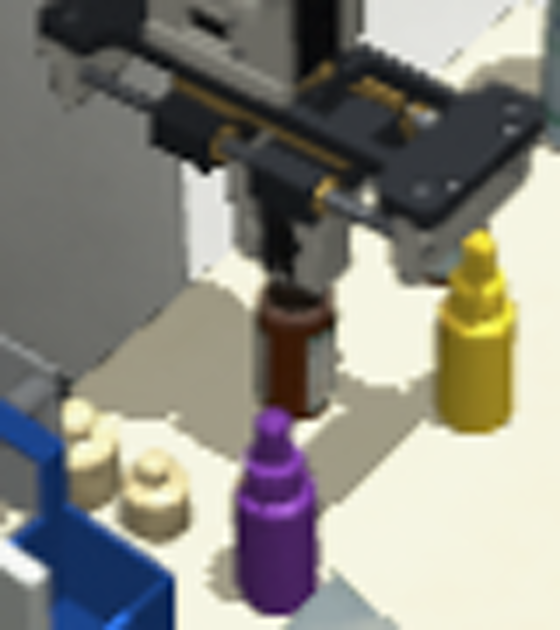

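```bash
cat > hung.py <<'E'
from fit import *
F=np.load('fit0.npy')[3:]
def hung(p,P):
    d,th,y0,yw=p; P=np.atleast_2d(P).astype(float)-[51,0,74]
    x=P[:,0]*np.cos(th)-P[:,2]*np.sin(th); z=P[:,2]*np.cos(th)+P[:,0]*np.sin(th)
    c,s=np.cos(yw),np.sin(yw)
    Q=np.c_[x*c-P[:,1]*s, x*s+P[:,1]*c+1000*y0, z+200-1000*d]
    return T(F[0],F[1],F[2],Q)
def fith(f,S,s,off,bars):
    P=[a for a,_ in S]; U=np.array([un(b,s,off) for _,b in S])
    def r(p):
        o=list((proj(f,hung(p,P))-U).ravel())
        for a,b in bars:
            a=un(a,s,off);b=un(b,s,off);q=proj(f,T(F[0],F[1],F[2],[(0,-60,200-1000*p[0]),(0,60,200-1000*p[0])]));e=(b-a)/np.linalg.norm(b-a);o+=list(2*(q-a)@[-e[1],e[0]])
        return np.array(o)
    c=least_squares(r,[.023,.08,0,0],loss='soft_l1');return c.x,r(c.x)
if __name__=='__main__':
    f=load('s9')
    S=[((-27,59,54),(365,555)),((-27,-59,54),(570,378)),((27,59,54),(278,488)),((-27,59,0),(378,630)),((-20,-5,102),(464,378)),((-20,5,102),(442,387)),((20,5,102),(377,330)),((-27,-59,0),(566,450))]
    x,r=fith(f,S,6,(140,160),[((185,432),(462,215))]); print(x);print(r)
    np.save('hung.npy',x)
    L=[]
    for z in (54,0): L.append((proj(f,hung(x,[(-27,-59,z),(27,-59,z),(27,59,z),(-27,59,z),(-27,-59,z)])),(0,255,255)))
    L.append((proj(f,hung(x,[(-20,-5,102),(20,-5,102),(20,5,102),(-20,5,102),(-20,-5,102)])),(0,0,255)))
    L.append((proj(f,T(F[0],F[1],F[2],[(0,-77.5,200-1000*x[0]),(0,77.5,200-1000*x[0])])),(0,0,255)))
    overlay('s9','ov9',L,(140,160,240,265),6)
    print('floors',hung(x,[(0,28.3,4),(0,-28.3,4)]), 'rim',hung(x,[(0,28.3,54),(0,-28.3,54)]),'grip',hung(x,[(0,0,86)]))
E
python3 hung.py
```

```text
[ 0.0258  0.1093 -0.0008  0.0199]
[ 0.3828  0.6872  0.1076 -0.931  -2.4129 -1.1727 -1.3074  1.0292  0.6644
 -1.2936  1.3557 -0.1467 -0.9321  0.0215  0.0033  0.3117 -0.2388  1.3304]
floors [[0.5228 0.1962 0.099 ]
 [0.5223 0.1396 0.099 ]] rim [[0.5174 0.1962 0.1487]
 [0.5169 0.1396 0.1487]] grip [[0.5136 0.1679 0.1805]]
```

View pics/ov9.png

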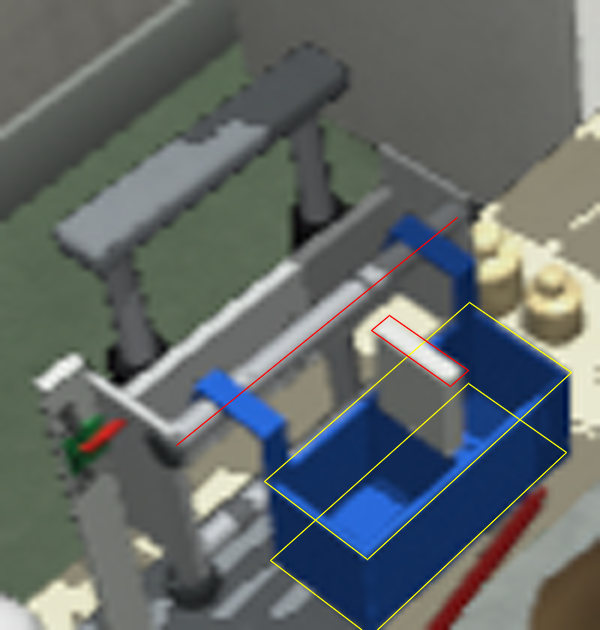

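```bash
sed -i 's/    return np.c_\[x,y,z\]/    return R.from_euler("y",-pitch).as_matrix()@np.c_[x,y,z]/' plan.py
python3 -m crank '[[-0.01,0,0,0,0,0,0],[-0.05,0,0,0,0,0,0],[-0.1,0,0,0,0,0,0],[-0.15,0,0,0,0,0,0],[-0.2,0,0,0,0,0,0],[-0.235,0,0,0,0,0,0],[-0.235,0,0,0,0,0,0],[-0.235,0,0,0,0,0,0]]'
python3 - <<'E'
from plan import *
s=get_state();print(s['eef_pos'],s['force'],s['t'],s['width'])
print(delta(s,[.515,.1965,.314],Rt(np.pi-.029,.09),0))
save('scene','s13',(180,40,320,200),3.7)
E
```

```text
t: 16.77
eef_pos: [0.5982, -0.0914, 0.3141]
ee_rot: [3.008, 1.569, -0.133]
force: [-0.9, -0.3, -2.2]
width: 0.0124
[ 0.5982 -0.0914  0.3141] [-0.9019 -0.2888 -2.1883] 16.775 0.012379375697426304
(array([-0.0001, -0.2879,  0.0832]), array([ 0.0289,  0.0887, -0.0015]), array([0.515 , 0.1965, 0.314 ]))
```

View pics/s13.png

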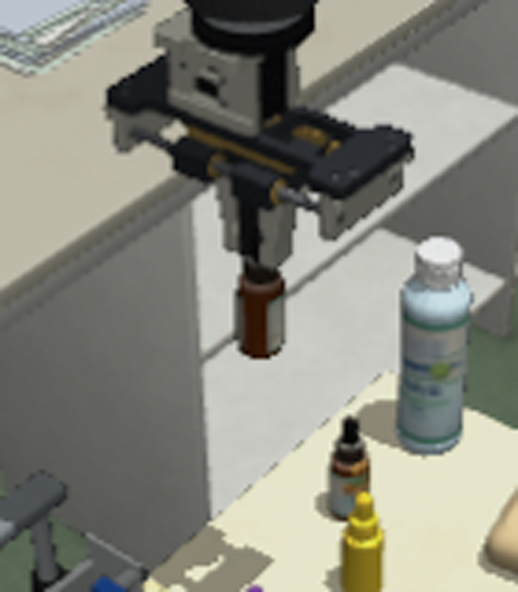

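```bash
python3 -m crank '[[0,-0.03,0.03,0,0.02,0,0],[0,-0.08,0.06,0.01,0.04,0,0],[0,-0.13,0.083,0.02,0.06,0,0],[0,-0.18,0.083,0.029,0.08,0,0],[0,-0.23,0.083,0.029,0.089,0,0],[0,-0.27,0.083,0.029,0.089,-0.0015,0],[0,-0.288,0.083,0.029,0.089,-0.0015,0],[0,-0.288,0.083,0.029,0.089,-0.0015,0],[0,-0.288,0.083,0.029,0.089,-0.0015,0]]'
python3 - <<'E'
from plan import *
s=get_state();print(s['eef_pos'],s['force'],s['t'],s['width'])
print(delta(s,[.515,.1965,.314],Rt(np.pi-.029,.09),0))
save('scene','s14',(120,80,280,270),3.1)
save('top','t14',(150,110,270,220),6)
E
```

```text
t: 17.95
eef_pos: [0.5155, 0.1957, 0.3135]
ee_rot: [-3.127, 1.481, -0.015]
force: [-0.5, 0.3, -0.6]
width: 0.0121
[0.5155 0.1957 0.3135] [-0.5385  0.3024 -0.5766] 17.95 0.012076162150336458
(array([-0.0005, -0.0008,  0.0005]), array([-0.0003,  0.0002, -0.0013]), array([0.515 , 0.1965, 0.314 ]))
```

View pics/s14.png

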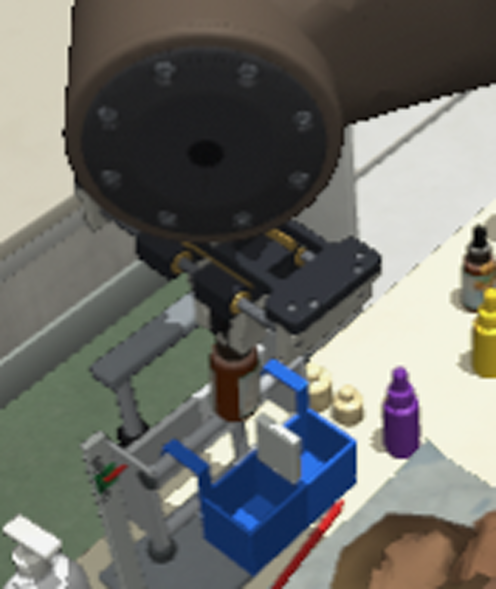

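View pics/t14.png

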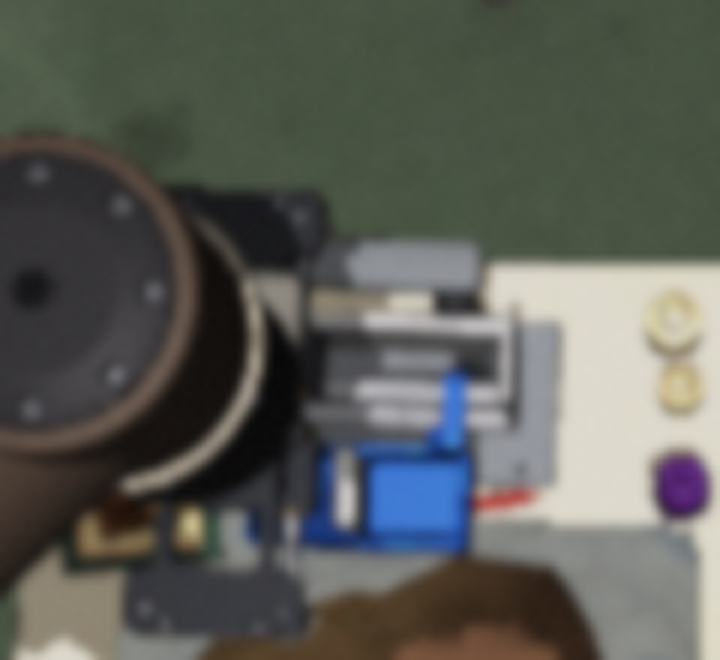

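```bash
python3 -m crank '[[0.03,-0.0005,0.006,0,0,0,0],[0.06,-0.0005,0.01,0,0,0,0],[0.078,-0.0005,0.012,0,0,0,0],[0.078,-0.0005,0.012,0,0,0,0],[0.078,-0.0005,0.012,0,0,0,0]]'
python3 - <<'E'
from plan import *
s=get_state();print(s['eef_pos'],s['force'],s['t'],s['width'])
print(delta(s,[.515,.1965,.181],Rt(np.pi-.029,.09),0))
save('scene','s15',(150,150,250,270),5)
E
```

```text
t: 18.68
eef_pos: [0.5114, 0.1971, 0.2363]
ee_rot: [-3.111, 1.479, 0.001]
force: [-1.2, 0.3, -1.0]
width: 0.0122
[0.5114 0.1971 0.2363] [-1.2148  0.3019 -0.9655] 18.675 0.012224540043262632
(array([0.0554, 0.0007, 0.0015]), array([-0.0005, -0.0019,  0.0002]), array([0.515 , 0.1965, 0.181 ]))
```

View pics/s15.png

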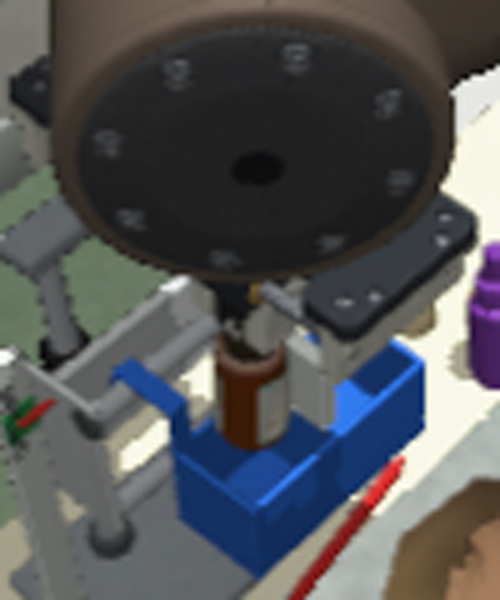

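```bash
python3 -m crank '[[0.01,0.0005,0.0025,0,0,0,0],[0.02,0.0005,0.0025,0,0,0,0],[0.03,0.0005,0.0025,0,0,0,0],[0.038,0.0005,0.0025,0,0,0,0],[0.038,0.0005,0.0025,0,0,0,0]]'
python3 - <<'E'
from plan import *
s=get_state();print(s['eef_pos'],s['force'],s['t'],s['width'])
print(delta(s,[.515,.1965,.181],Rt(np.pi-.029,.09),0))
save('scene','s16',(150,160,250,270),5.4)
E
```

```text
t: 19.35
eef_pos: [0.5115, 0.1966, 0.1962]
ee_rot: [-3.13, 1.481, -0.017]
force: [0.5, 0.5, -1.1]
width: 0.0121
[0.5115 0.1966 0.1962] [ 0.5348  0.4907 -1.1415] 19.35 0.01208391533102247
(array([ 0.0155,  0.    , -0.0022]), array([ 0.    ,  0.0006, -0.0015]), array([0.515 , 0.1965, 0.181 ]))
```

View pics/s16.png

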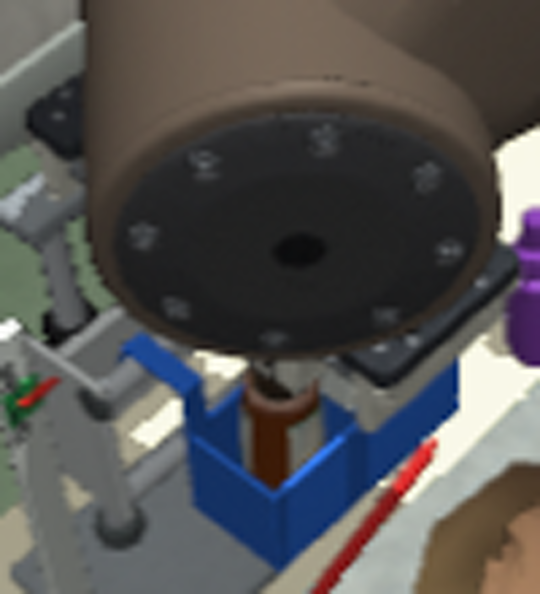

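```bash
python3 -m crank '[[0.005,0,-0.001,0,0,0,0],[0.01,0,-0.001,0,0,0,0],[0.012,0,-0.001,0,0,0,0],[0.012,0,-0.001,0,0,0,0]]'
python3 -m crank '[[0.002,0,0,0,0,0,0],[0.003,0,0,0,0,0,0],[0.003,0,0,0,0,0,0]]'
```

```text
t: 19.9
eef_pos: [0.5138, 0.1968, 0.1851]
ee_rot: [-3.119, 1.48, -0.007]
force: [0.1, 0.0, -0.5]
width: 0.0119
t: 20.27
eef_pos: [0.5141, 0.1968, 0.1823]
ee_rot: [-3.118, 1.48, -0.005]
force: [0.3, 0.4, 0.2]
width: 0.0118
```

```bash
python3 -m crank '[[0.001,0,0,0,0,0,0],[0.002,0,0,0,0,0,0],[0.002,0,0,0,0,0,0]]'
python3 -m crank '[[0.001,0,0,0,0,0,0],[0.002,0,0,0,0,0,0],[0.002,0,0,0,0,0,0]]'
```

```text
t: 20.65
eef_pos: [0.515, 0.1973, 0.1813]
ee_rot: [-3.108, 1.478, 0.005]
force: [0.1, -0.1, 4.7]
width: 0.0122
t: 21.02
eef_pos: [0.5155, 0.1974, 0.1798]
ee_rot: [-3.104, 1.477, 0.009]
force: [-0.2, -0.4, 8.2]
width: 0.0122
```

```bash
python3 -m crank '[[-0.002,0,0,0,0,0,0],[-0.0025,0,0,0,0,0,0],[-0.0025,0,0,0,0,0,0]]'
python3 -m crank '[[0,0,0,0,0,0,0.15],[0,0,0,0,0,0,0.27],[0,0,0,0,0,0,0.27],[0,0,0,0,0,0,0.27]]'
python3 - <<'E'
from plan import *
save('scene','s17',(140,160,250,270),5.4)
E
```

```text
t: 21.4
eef_pos: [0.514, 0.1967, 0.1805]
ee_rot: [-3.12, 1.481, -0.008]
force: [-0.1, 0.1, -1.0]
width: 0.0123
t: 21.9
eef_pos: [0.5142, 0.1969, 0.1809]
ee_rot: [-3.116, 1.48, -0.004]
force: [0.9, -0.2, 0.1]
width: 0.0235
```

View pics/s17.png

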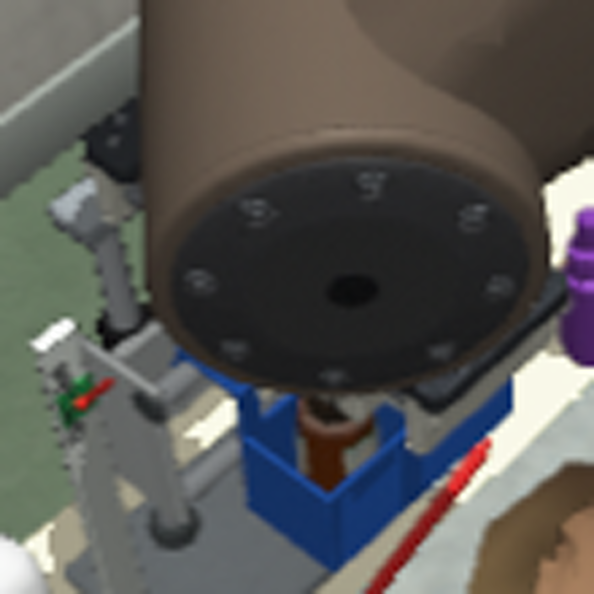

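```bash
python3 -m crank '[[-0.01,0,0,0,0,0,0.3],[-0.03,0,0,0,0,0,0.4],[-0.07,0,0,0,0,0,0.4],[-0.11,0,0,0,0,0,0.4],[-0.13,0,0,0,0,0,0.4],[-0.13,0,0,0,0,0,0.4],[-0.13,0,0,0,0,0,0.4]]'
python3 - <<'E'
from plan import *
s=get_state();print(s['eef_pos'],s['force'],s['t'],s['width'])
print(delta(s,[.593,-.194,.30],Rt(np.pi,0),0))
E
```

```text
t: 22.82
eef_pos: [0.5021, 0.1967, 0.3098]
ee_rot: [-3.118, 1.481, -0.006]
force: [0.1, -0.6, 0.0]
width: 0.0352
[0.5021 0.1967 0.3098] [ 0.1142 -0.6458  0.0389] 22.825 0.035223230131656555
(array([ 0.0182,  0.388 , -0.101 ]), array([-0.029 , -0.09  ,  0.0008]), array([ 0.593, -0.194,  0.3  ]))
```

```bash
python3 -m crank '[[0,0.05,0,-0.029,-0.03,0,0.4],[0,0.1,-0.02,-0.029,-0.06,0,0.4],[0,0.16,-0.04,-0.029,-0.09,0.0008,0.4],[0,0.22,-0.06,-0.029,-0.09,0.0008,0.4],[0.01,0.28,-0.08,-0.029,-0.09,0.0008,0.4],[0.018,0.33,-0.101,-0.029,-0.09,0.0008,0.4],[0.018,0.37,-0.101,-0.029,-0.09,0.0008,0.4],[0.018,0.388,-0.101,-0.029,-0.09,0.0008,0.4],[0.018,0.388,-0.101,-0.029,-0.09,0.0008,0.4],[0.018,0.388,-0.101,-0.029,-0.09,0.0008,0.4]]'
python3 - <<'E'
from plan import *
s=get_state();print(s['eef_pos'],s['force'],s['t'],s['width'],s['q'])
print(delta(s,[.593,-.194,.08],Rt(np.pi,0),0))
save('scene','s18',(110,60,320,260),3)
crop('s18','s18b',(135,170,235,270),6)
E
```

```text
t: 24.08
eef_pos: [0.5933, -0.1931, 0.3004]
ee_rot: [-2.305, 1.57, 0.838]
force: [-0.0, 0.8, 0.5]
width: 0.035
[ 0.5933 -0.1931  0.3004] [-0.012   0.8251  0.4532] 24.075 0.034978412782839655 [-0.0024  0.2384  0.0103 -0.0003 -1.3423  0.003 ]
(array([0.2204, 0.001 , 0.0004]), array([ 0.0005, -0.0003,  0.0003]), array([ 0.593, -0.194,  0.08 ]))
```

View pics/s18.png

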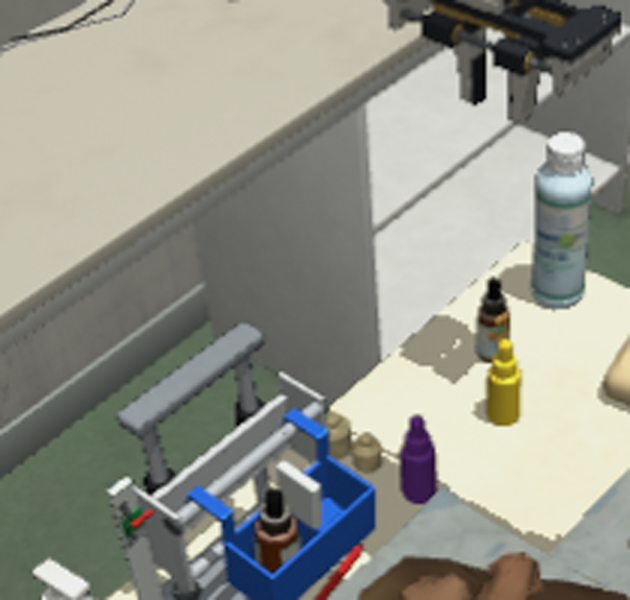

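View pics/s18b.png

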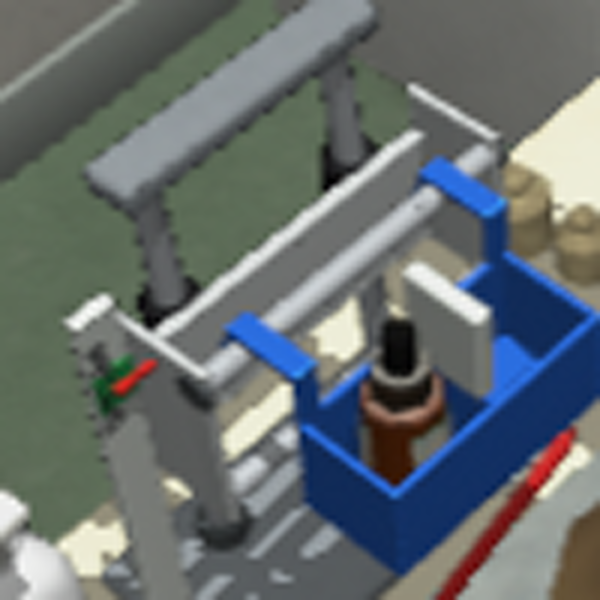

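```bash
python3 -m crank '[[0.05,0.0005,0,0,0,0,0.4],[0.1,0.0005,0,0,0,0,0.4],[0.15,0.0005,0,0,0,0,0.4],[0.18,0.0005,0,0,0,0,0.4],[0.18,0.0005,0,0,0,0,0.4],[0.18,0.0005,0,0,0,0,0.4]]'
python3 - <<'E'
from plan import *
s=get_state();print(s['eef_pos'],s['force'],s['t'],s['width'])
print(delta(s,[.593,-.194,.08],Rt(np.pi,0),0))
save('scene','s19',(220,110,320,210),6)
E
```

```text
t: 24.88
eef_pos: [0.5947, -0.1939, 0.1224]
ee_rot: [2.975, 1.568, -0.166]
force: [0.2, -0.7, 0.3]
width: 0.0351
[ 0.5947 -0.1939  0.1224] [ 0.1595 -0.7263  0.2788] 24.875 0.035106360052133447
(array([0.0424, 0.0001, 0.0018]), array([ 0.0014, -0.0028, -0.0005]), array([ 0.593, -0.194,  0.08 ]))
```

View pics/s19.png

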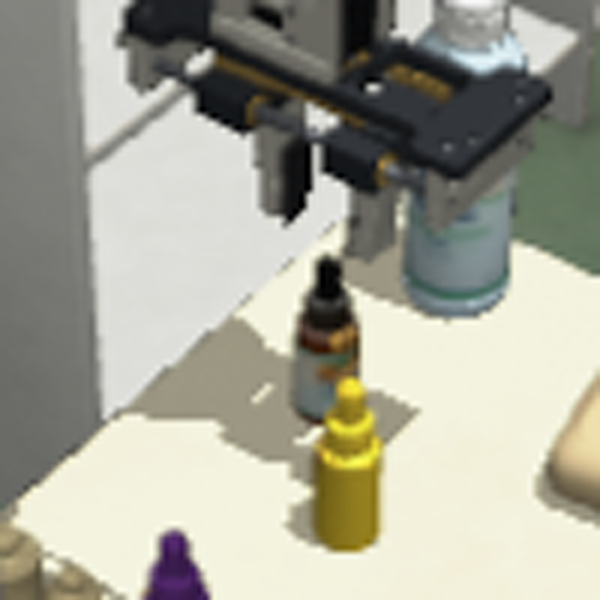

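```bash
python3 -m crank '[[0.02,0,0,0,0,0,0.4],[0.035,0,0.0005,0,0,0,0.4],[0.043,0,0.0005,0,0,0,0.4],[0.043,0,0.0005,0,0,0,0.4],[0.043,0,0.0005,0,0,0,0.1],[0.043,0,0.0005,0,0,0,0],[0.043,0,0.0005,0,0,0,0],[0.043,0,0.0005,0,0,0,0],[0.043,0,0.0005,0,0,0,0]]' 15
python3 - <<'E'
from plan import *
s=get_state();print(s['eef_pos'],s['force'],s['t'],s['width'])
save('scene','s20',(220,110,320,210),6)
E
```

```text
t: 26.05
eef_pos: [0.5934, -0.1944, 0.078]
ee_rot: [3.073, 1.569, -0.069]
force: [0.3, -1.0, 2.7]
width: 0.0123
[ 0.5934 -0.1944  0.078 ] [ 0.2765 -1.0094  2.7205] 26.05 0.012273487356167043
```

View pics/s20.png

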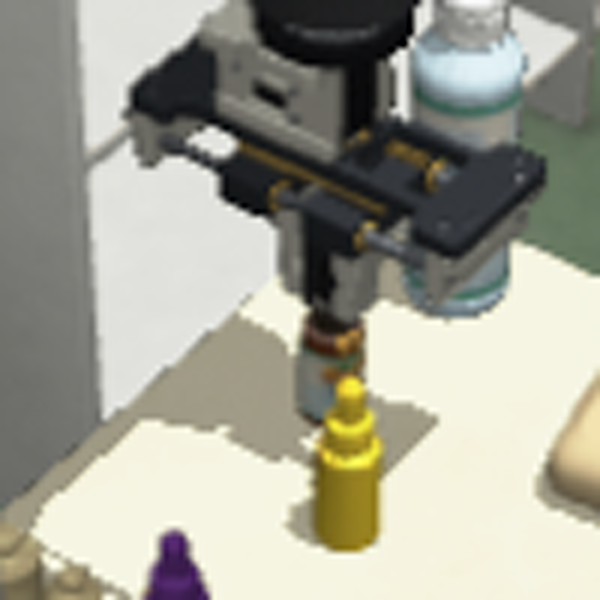

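```bash
python3 -m crank '[[-0.01,0,0,0,0,0,0],[-0.05,0,0,0,0,0,0],[-0.1,0,0,0,0,0,0],[-0.15,0,0,0,0,0,0],[-0.2,0,0,0,0,0,0],[-0.235,0,0,0,0,0,0],[-0.235,0,0,0,0,0,0],[-0.235,0,0,0,0,0,0]]'
python3 - <<'E'
from plan import *
s=get_state();print(s['eef_pos'],s['force'],s['t'],s['width'])
print(delta(s,[.5145,.1395,.314],Rt(np.pi-.029,.09),0))
E
```

```text
t: 27.1
eef_pos: [0.5923, -0.1941, 0.312]
ee_rot: [-1.185, 1.57, 1.957]
force: [-0.1, 0.0, -1.5]
width: 0.0128
[ 0.5923 -0.1941  0.312 ] [-0.1365  0.0478 -1.5053] 27.1 0.012765207740840653
(array([-0.0017, -0.3336,  0.0778]), array([ 0.0288,  0.0903, -0.0005]), array([0.5145, 0.1395, 0.314 ]))
```

```bash
python3 -m crank '[[0,-0.03,0.02,0,0.02,0,0],[0,-0.08,0.04,0.01,0.04,0,0],[-0.002,-0.13,0.07,0.02,0.06,0,0],[-0.002,-0.18,0.0778,0.029,0.08,0,0],[-0.002,-0.23,0.0778,0.029,0.09,0,0],[-0.002,-0.28,0.0778,0.029,0.09,0,0],[-0.002,-0.32,0.0778,0.029,0.09,0,0],[-0.002,-0.3336,0.0778,0.029,0.09,0,0],[-0.002,-0.3336,0.0778,0.029,0.09,0,0],[-0.002,-0.3336,0.0778,0.029,0.09,0,0]]'
python3 - <<'E'
from plan import *
s=get_state();print(s['eef_pos'],s['force'],s['t'],s['width'])
print(delta(s,[.5105,.1395,.236],Rt(np.pi-.029,.09),0))
save('scene','s21',(140,120,270,270),4)
E
```

```text
t: 28.35
eef_pos: [0.5148, 0.1383, 0.3141]
ee_rot: [-3.134, 1.481, -0.022]
force: [-1.5, -0.8, -0.2]
width: 0.012
[0.5148 0.1383 0.3141] [-1.5326 -0.788  -0.1852] 28.35 0.012034980722499342
(array([ 0.0774, -0.001 ,  0.0113]), array([-0.0004,  0.0003, -0.002 ]), array([0.5105, 0.1395, 0.236 ]))
```

View pics/s21.png

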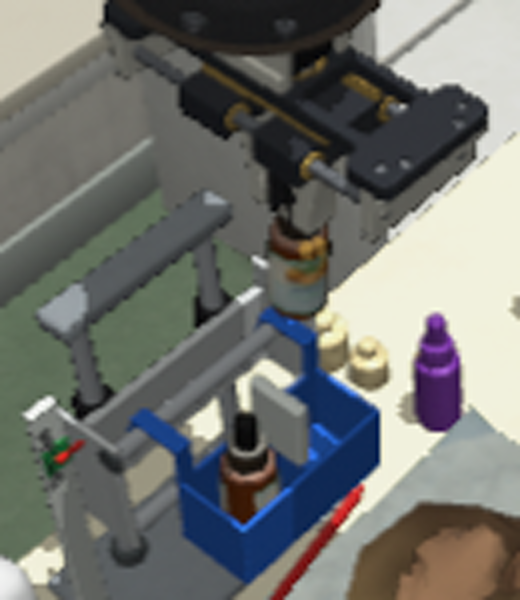

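```bash
python3 -m crank '[[0.03,-0.0005,0.006,0,0,0,0],[0.06,-0.0005,0.01,0,0,0,0],[0.077,-0.0005,0.012,0,0,0,0],[0.077,-0.0005,0.012,0,0,0,0],[0.077,-0.0005,0.012,0,0,0,0]]'
python3 - <<'E'
from plan import *
s=get_state();print(s['eef_pos'],s['force'],s['t'],s['width'])
print(delta(s,[.5125,.1395,.199],Rt(np.pi-.029,.09),0))
save('scene','s22',(150,150,250,270),5)
E
```

```text
t: 29.02
eef_pos: [0.5107, 0.1396, 0.2378]
ee_rot: [-3.122, 1.479, -0.01]
force: [-0.5, -0.0, -0.8]
width: 0.0125
[0.5107 0.1396 0.2378] [-0.5273 -0.0013 -0.8097] 29.025 0.012482533957495384
(array([0.0388, 0.0002, 0.0018]), array([-0.0006, -0.0018, -0.0008]), array([0.5125, 0.1395, 0.199 ]))
```

View pics/s22.png

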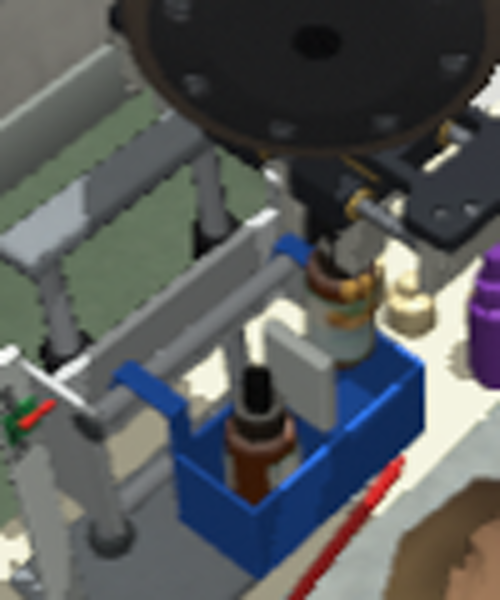

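```bash
python3 -m crank '[[0.01,0,0.002,0,0,0,0],[0.02,0,0.002,0,0,0,0],[0.03,0,0.002,0,0,0,0],[0.04,0,0.002,0,0,0,0],[0.04,0,0.002,0,0,0,0]]'
python3 - <<'E'
from plan import *
s=get_state();print(s['eef_pos'],s['force'],s['t'],s['width'])
save('scene','s23',(150,150,250,270),5)
E
```

```text
t: 29.7
eef_pos: [0.5113, 0.1397, 0.1957]
ee_rot: [-3.14, 1.482, -0.027]
force: [-0.7, 0.2, -0.4]
width: 0.0127
[0.5113 0.1397 0.1957] [-0.6644  0.1644 -0.4113] 29.7 0.012665657001830087
```

View pics/s23.png

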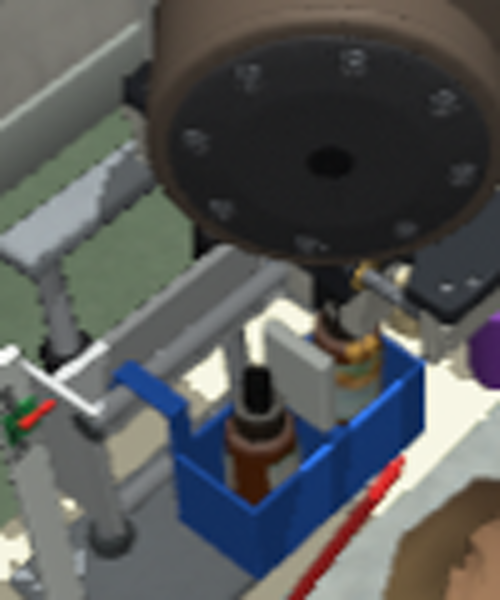

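```bash
python3 -m crank '[[0.005,0,-0.001,0,0,0,0],[0.01,0,-0.001,0,0,0,0],[0.012,0,-0.001,0,0,0,0],[0.012,0,-0.001,0,0,0,0]]'
python3 -m crank '[[0.001,0,0,0,0,0,0],[0.002,0,0,0,0,0,0],[0.002,0,0,0,0,0,0]]'
```

```text
t: 30.25
eef_pos: [0.5138, 0.1399, 0.1848]
ee_rot: [-3.128, 1.48, -0.016]
force: [-0.0, -0.1, -1.5]
width: 0.0124
t: 30.62
eef_pos: [0.514, 0.1399, 0.1829]
ee_rot: [-3.126, 1.48, -0.014]
force: [-0.4, -0.4, -0.3]
width: 0.0124
```

```bash
python3 -m crank '[[0.001,0,0,0,0,0,0],[0.0015,0,0,0,0,0,0],[0.0015,0,0,0,0,0,0]]'
python3 -m crank '[[0,0,0,0,0,0,0.15],[0,0,0,0,0,0,0.27],[0,0,0,0,0,0,0.27],[0,0,0,0,0,0,0.27]]'
python3 - <<'E'
from plan import *
save('scene','s24',(150,150,250,270),5)
E
```

```text
t: 31.0
eef_pos: [0.5141, 0.1399, 0.1814]
ee_rot: [-3.127, 1.48, -0.014]
force: [0.0, -0.2, -0.2]
width: 0.0122
t: 31.5
eef_pos: [0.5142, 0.1399, 0.1816]
ee_rot: [-3.126, 1.48, -0.013]
force: [-0.1, -0.7, -0.5]
width: 0.0232
```

View pics/s24.png

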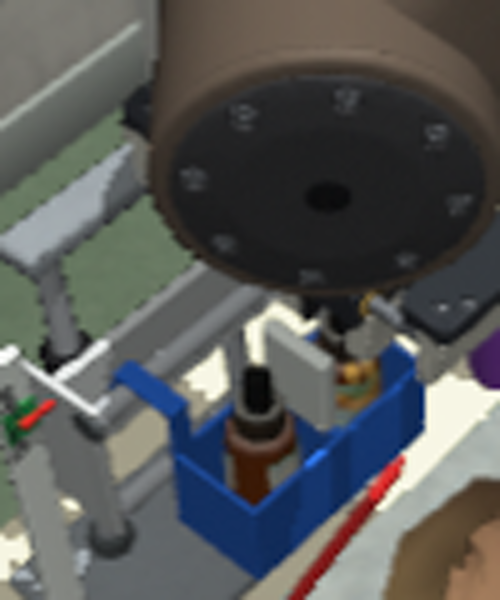

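Released. I retreat along the tool axis, then move away toward -y to check.

```bash
python3 -m crank '[[-0.01,0,0,0,0,0,0.3],[-0.03,0,0,0,0,0,0.4],[-0.07,0,0,0,0,0,0.4],[-0.11,0,0,0,0,0,0.4],[-0.14,0,0,0,0,0,0.4],[-0.14,0,0,0,0,0,0.4]]'
python3 -m crank '[[0,0.05,0,0,0,0,0.4],[0,0.1,0,0,0,0,0.4],[0,0.15,0,0,0,0,0.4],[0,0.2,0,0,0,0,0.4],[0,0.25,0,0,0,0,0.4],[0,0.3,0,0,0,0,0.4],[0,0.3,0,0,0,0,0.4],[0,0.3,0,0,0,0,0.4]]'
python3 - <<'E'
from plan import *
s=get_state();print(s['eef_pos'],s['force'],s['t'])
save('scene','s25',(100,60,370,280),2.9)
crop('s25','s25b',(135,170,235,270),6)
save('top','t25',(140,130,370,250),3.4)
E
```

```text
t: 32.3
eef_pos: [0.5024, 0.1407, 0.3245]
ee_rot: [-3.093, 1.475, 0.02]
force: [-0.2, 0.2, -0.1]
width: 0.0353
t: 33.3
eef_pos: [0.4925, -0.1599, 0.3201]
ee_rot: [-3.124, 1.481, -0.012]
force: [-0.0, 0.1, -0.9]
width: 0.0352
[ 0.4925 -0.1599  0.3201] [-0.0045  0.0973 -0.9239] 33.3
```

View pics/s25.png

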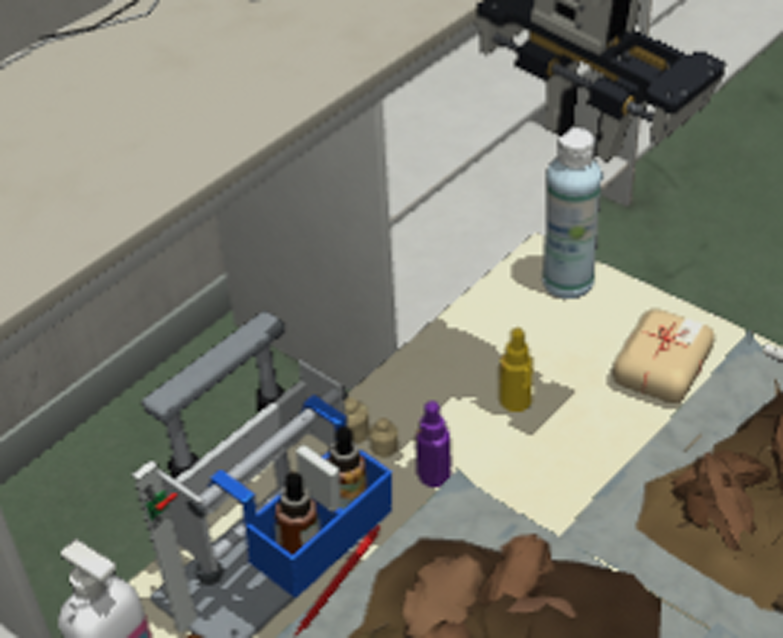

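View pics/s25b.png

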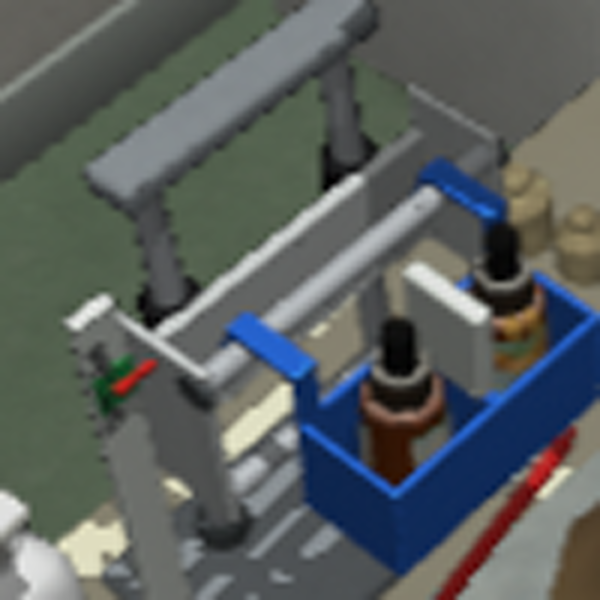

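View pics/t25.png

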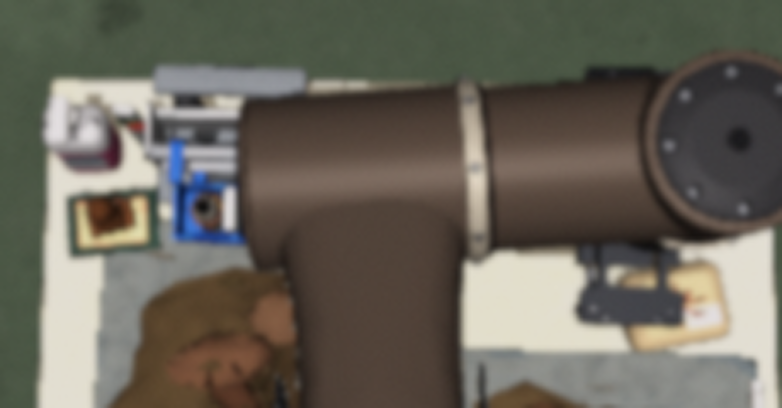

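Both bottles stand in their cells, the pointer is mid-band, and nothing else has moved. I'm handing it in.

```bash
python3 -c "
from station import *
s=get_state();print(s['t'],s['qd'].round(4),s['force']);print(job_done())"
```

```text
33.4 [ 0.0093 -0.0034  0.0013 -0.0008  0.0014  0.0027] [-0.25015158 -0.67625704 -0.0965016 ]
the job is handed in; nothing more can be done
None
```

I hung the blue caddy by both hooks on the upper bar and tugged it down while still holding it. I let go with the red pointer near the middle of the green band, then stood one amber bottle in each cell. The job was handed in at 33.4 s; no verdict is reported.

**Last pictures:**
- Both hooks are on the bar and the pointer is still mid-band.
- Both bottles stand upright on the cell floors.
- The lotion, gel, packet and the purple and yellow look-alikes are where they started.
- The gripper is clear of everything.

**Pose estimates:** A fit made just after the caddy was hung put the hanger about 24 to 26 mm down and the caddy's lean at roughly 0.11 rad. That lean is above the 0.09 rad (5 degrees) the task describes but below the 0.15 limit. It left residuals of 1 to 2 pixels, and I did not repeat it with the bottles in.

**What did not go cleanly:**
- My first grip on bottle A caught the collar, so I reopened and took the bulb.
- Bottle A briefly pressed its cell floor with about 8 N, close to the pull that moves the hanger. The pointer showed no visible shift, and I backed off before releasing.
- I let bottle B go about 1 to 2 mm above its floor, a height I judged from bottle A's contact point rather than felt.

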